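Brush out the canisters and set them up on the ledge

TASK

Before the canisters are refilled, brush each one out with the long brush from the blue pot: down to the floor, up until the bristles reach the rim and down to the floor again, taking the white sugar canister first, then the green tea, then the brown coffee, so that no coffee gets into the others (one of them may not be there). Put the brush back in its pot, head down, and stand every canister upright on the raised wooden ledge, flat on the board between the brass rails. Leave the mills, the mug and the oil bottle standing where they are.

Things in the scene. Friction and masses are not known exactly. Their poses are not given: they have to be found in the camera images.
- sugar: sugar canister: white ceramic open round canister with two thin brass bands near its foot, no lid, 60 mm outside diameter (straight sides), 110 mm high, walls 3.5 mm, inner floor 5 mm above its underside, 53 mm bore, 0.26 kg. Stands upright on the counter at the start, and may be absent. Origin: centre of its underside; z up its axis.
- tea: tea canister: green open round canister with two thin brass bands near its foot, no lid, 60 mm outside diameter (straight sides), 110 mm high, walls 3.5 mm, inner floor 5 mm above its underside, 53 mm bore, 0.26 kg. Stands upright on the counter at the start, and may be absent. Origin: centre of its underside; z up its axis.
- coffee: coffee canister: dark brown open round canister with two thin brass bands near its foot, no lid, 60 mm outside diameter (straight sides), 110 mm high, walls 3.5 mm, inner floor 5 mm above its underside, 53 mm bore, 0.26 kg. Stands upright on the counter at the start, and may be absent. Origin: centre of its underside; z up its axis.
- brush: canister brush, 220 mm long, straight, round, 90 g: cream bristle head 36 mm diameter, 45 mm long, flat-ended (stiff: treat as solid); steel shaft 10 mm diameter from 45 to 130 mm; wooden handle 18 mm diameter from 130 to 220 mm. At the start it stands head down in the pot, upright or leaning a little. Origin: centre of the flat bristle end; z up the axis to the handle.
- brush_tip (a point): centre of the flat lower end of the brush head
- brush_grip (a point): point on the brush's axis in the wooden handle, 190 mm above the tip (30 mm below the handle's top): where to grip it from above
- pot: brush pot: blue ceramic round pot standing loose on the counter, 72 mm diameter at the foot, 68 mm at the rim, 52 mm high, bore 45 to 50 mm wide (11 mm walls), inner floor 6 mm above its underside, 0.7 kg. Origin: centre of its underside; z up. The brush stands upright by itself in it.
- ledge_top (a point): centre of the upper face of the raised ledge, a fixed wooden board 106 mm deep (x) and 400 mm long (y) on two end panels, top 80 mm above the counter. A brass rail (6 mm bar, top 17 mm above the board) runs along each long edge, 90 mm clear between the rails. x across, y along, z up. Empty at the start; holds three canisters 120 mm apart with ease.
- salt: salt mill: pale wood, 48 mm diameter, 125 mm high; a bystander, to be left alone. Origin: centre of its underside.
- pepper: pepper mill: dark wood, 48 mm diameter, 125 mm high; a bystander, to be left alone. Origin: centre of its underside.
- mug: white mug, 80 mm diameter, 92 mm high, with a handle; a bystander, to be left alone. Origin: centre of its underside.
- oil: green oil bottle, 60 mm diameter, 190 mm high; a bystander, to be left alone. Origin: centre of its underside.
There are look-alikes about, which are no part of the job. There is more than one size of the brush; the one meant has the size given above.

How it is judged:
By the outcome, as a careful person would: the job done as asked, in the order asked, and still so for the second after the job is handed in, with the robot touching nothing.
Of sugar, tea, coffee only 2 to 3 are there at a start; the rules pass over those that are not, and their reading is None.
At some moment in a run one of sugar, tea, coffee may be knocked a few centimetres aside while the robot is not near it.
It also fails if it takes over 210 s, if anything falls off the work surface, if the arm or the gripper's body presses on something with over 40 N, if the wrist force passes 120 N, or if a joint passes its speed limit or range.

ROBOT

A 6-joint arm with a two-finger parallel gripper is mounted at the origin on the work surface. World frame = base frame: x ahead of the robot, y to its left, z up, the work surface at z = 0. Lengths are in m, angles in rad, forces in N, time in s.
With the tool pointing down it reaches from about 0.35 to 0.8 m from the base axis. Payload 7.3 kg.
Tool frame: the origin (TCP) lies midway between the tips of the shut fingers; the grasp point (between the pads) lies 19 mm behind it (grip_point_offset is the distance from the TCP to the grasp point, in m); z points along the fingers, y is the line along which they close (so a half turn about z gives the same grasp; the last joint's range is limited). The gripper opens to 85 mm and grips with 20 to 120 N. Pads are 22 mm wide; open, the fingers measure 114 mm over their backs; the gripper's body (76 mm by 85 mm) begins 54 mm behind the grasp point. The pads swing forward as they close: fully open they stand 13 mm farther back than shut.
Start: joints at [1.057, 0.342, 1.524, -0, 1.275, -0.146], TCP at [0.189, 0.49, 0.231] pointing down, gripper open.
Joint ranges: [-2.53, 2.53], [-0.77, 2.02], [0.04, 2.7], [-1, 4.14], [0.28, 2.66], [-3.11, 3.11]. Speed limits (rad/s): [2.57, 2.57, 3.14, 3.14, 3.14, 3.14].

INTERFACE

Orientations are given as a rotation vector (axis times angle).
In Python, from plant import read_state, camera, camera_model, hand_in, grip_point_offset gives the robot as it stands.
- The arm moves only by the tool move_arm, never from a script. Its arguments are lists of equal length, an entry for each row: "offset": the shift along the tool's x, y, z in mm, a list of three; "delta_rot": the turn, a rotation vector about the tool's x, y, z in rad, a list of three; "gripper": the finger opening in mm, from 0 to 85.4. In form: {"offset": [[tx, ty, tz], ...], "delta_rot": [[rx, ry, rz], ...], "gripper": [gripper, ...]}. A call has 1 to 8 rows; each row is the pose to reach, as a shift and turn from the pose commanded when the call began, along the tool's axes at that moment; what a row does not reach only later rows make up. A row lasts 1/8 s, in which the tool goes at most 62.5 mm and 10.7 degrees, less where a joint would pass 70% of its speed; a pose out of reach is approached as far as the arm can. A call with a gripper value outside its range is refused whole. The fingers move at their own pace and stop on an object; "grip_force" is the grip in N (left out, the last holds). Time passes only in rows, so rows that repeat a pose let the fingers close. It gives the time, the measured TCP pose, the force, the opening and the grip force at its end, in the units of the state.
- read_state(): the state, without advancing time (a new reading comes with each control period).
- camera(name): name is "scene" or "top" or "wrist"; returns the picture (384x512x3 uint8, red, green, blue); there is no depth.
- camera_model(name): a dict with "camera_matrix" (3x3 intrinsics, pixels), "k1" (the pictures are not rectified: a ray, as slopes to the right and down, at radius r is drawn at 1 + k1 r^2 times it, then the intrinsics apply), "position" and "attitude" of the camera in the world; the wrist camera has in their place "mount" (4x4, takes a point from camera to tool coordinates, whose origin is the TCP and whose axes are the flange's). Camera axes: x right, y down, z forward; pixel columns grow to the right and rows downward; lengths in m; the calibration is good to about 2 mm. A picture is of the moment at which its call begins: read the wrist's pose just before it. camera_model takes no time and is no camera call.
- hand_in(): hands the job in; it is judged then, once.
The state is a dict: "clock": time; "joints": joint angles; "qd": joint speeds; "joint_torque": joint torques, N m; "ee_pos": TCP position; "tool_rot": TCP orientation; "contact_force": force on the tool from outside, world axes, zero at the start; "torque": the same for the moment, N m; "gripper_width": finger opening in m; "gripper_force": force on a finger pad.
Only numpy, scipy, OpenCV 4.12 (cv2) and the standard library are available. Lean on these libraries where they do the work, as an engineer would, in place of code of your own. Each camera call takes 0.05 s, during which the arm holds its last target. There are 200 camera calls.

## Working session

There is one attempt and no reset: what is moved stays moved. The work goes in short steps, Python scripts to look and compute and a tool call to move; the robot and the scene stay as the last step left them, time stands still between calls to the robot, and variables do not carry over. Pictures are saved under pics/ and viewed, at most 14 in all, crops included, and the job is handed in when it is done.

Besides the shell and the picture viewer there is one more tool, called after ">>>" as name(argument=value, ...), one argument or row to a line, values as JSON. move_arm: Moves the arm, as the interface text tells. Its arguments: {"type":"object","properties":{"offset":{"type":"array","items":{"type":"array","items":{"type":"number"}}},"delta_rot":{"type":"array","items":{"type":"array","items":{"type":"number"}}},"gripper":{"type":"array","items":{"type":"number"}},"grip_force":{"type":"number"}},"required":["offset","delta_rot","gripper"]}

```bash
mkdir -p pics; ls; python3 - <<'E'
from plant import *
import cv2,numpy as np
for n in ("scene","top"):
    im=camera(n); cv2.imwrite(f"pics/{n}0.png",im[:,:,::-1]); 
    m=camera_model(n); print(n,m)
print(camera_model("wrist")); s=read_state(); print(s, grip_point_offset)
E
```

```text
pics
scene {'camera_matrix': array([[433.8614612 ,   0.        , 254.37018234],
       [  0.        , 433.8614612 , 196.19818056],
       [  0.        ,   0.        ,   1.        ]]), 'k1': -0.15171103983675477, 'position': array([ 1.26459926, -0.11914197,  1.24525879]), 'attitude': array([-2.01133971, -1.74758658,  0.51979678])}
top {'camera_matrix': array([[418.1248193 ,   0.        , 249.09725716],
       [  0.        , 418.1248193 , 199.43725436],
       [  0.        ,   0.        ,   1.        ]]), 'k1': -0.10069611198423258, 'position': array([ 0.41915493, -0.01842255,  1.54408249]), 'attitude': array([-2.14123185,  2.18077395, -0.11317806])}
{'camera_matrix': array([[276.49770019,   0.        , 257.87516179],
       [  0.        , 276.49770019, 190.82061819],
       [  0.        ,   0.        ,   1.        ]]), 'k1': -0.06933031978185925, 'mount': array([[-8.16431699e-04, -9.50021229e-01, -3.12184238e-01,
         7.92668082e-02],
       [ 9.99999555e-01, -6.28283766e-04, -7.03265552e-04,
         9.91092261e-04],
       [ 4.71976915e-04, -3.12184673e-01,  9.50021319e-01,
        -1.43750962e-01],
       [ 0.00000000e+00,  0.00000000e+00,  0.00000000e+00,
         1.00000000e+00]])}
{'clock': 0.1, 'joints': array([ 1.05702074e+00,  3.42651987e-01,  1.52491620e+00, -2.49222093e-06,
        1.27539564e+00, -1.46019385e-01]), 'qd': array([ 0.00077011,  0.0007695 , -0.00458208, -0.00027273, -0.00254006,
       -0.00064925]), 'joint_torque': array([ 2.08734491e-03, -4.34444296e+01, -2.46489233e+01, -2.33581595e-04,
        4.71195846e-03, -1.23604704e-05]), 'ee_pos': array([0.18856318, 0.48958951, 0.23069785]), 'tool_rot': array([-5.74338261e-01, -3.08819677e+00,  2.03861198e-03]), 'contact_force': array([-0.98953522, -0.23119768, -0.09140412]), 'torque': array([ 0.0121695 , -0.0258632 ,  0.00769127]), 'gripper_force': 0.0, 'gripper_width': 0.08548778894427284} 0.0187
```

View pics/scene0.png

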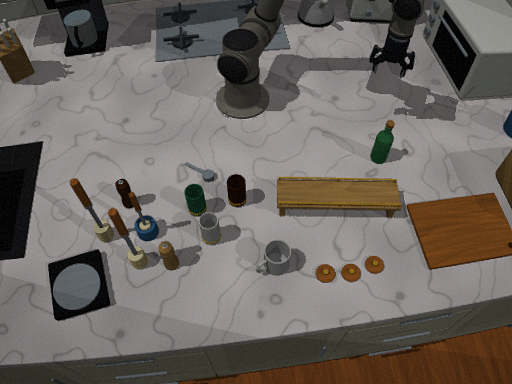

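View pics/top0.png

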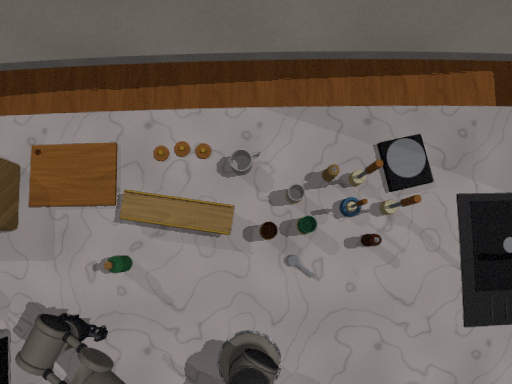

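The scene shows the blue pot with a brush at scene (146,228). Two longer look-alike brushes stand outside it at (101,232) and (136,257). The canisters are white (210,229), green (195,199) and brown (236,190). The ledge spans (277-402, 178-215), and the mills are at (123,190) and (169,255).

```bash
cat > h.py <<'E'
import numpy as np, cv2
from scipy.spatial.transform import Rotation as R
from plant import *
def cam(n, st=None):
    m=camera_model(n)
    if n!="wrist": return m, R.from_rotvec(m["attitude"]).as_matrix(), m["position"]
    T=R.from_rotvec(st["tool_rot"]).as_matrix(); M=m["mount"]
    return m, T@M[:3,:3], T@M[:3,3]+st["ee_pos"]
def ray(c,uv):
    m,A,p=c
    uv=np.atleast_2d(np.float64(uv)); K=m["camera_matrix"]
    d=np.c_[(uv[:,0]-K[0,2])/K[0,0],(uv[:,1]-K[1,2])/K[1,1]]; s=d.copy()
    for _ in range(20): s=d/(1+m["k1"]*(s**2).sum(1,keepdims=True))
    return np.c_[s,np.ones(len(s))]@A.T, p
def onz(c,uv,z):
    d,p=ray(c,uv); return p+d*((z-p[2])/d[:,2])[:,None]
def proj(c,P):
    m,A,p=c
    q=(np.atleast_2d(P)-p)@A; s=q[:,:2]/q[:,2:]; s=s*(1+m["k1"]*(s**2).sum(1,keepdims=True)); K=m["camera_matrix"]
    return s*[K[0,0],K[1,1]]+K[:2,2]
def tri(*rs):
    # nearest point to rays (d,p)
    M=0;b=0
    for d,p in rs:
        d=d.ravel()/np.linalg.norm(d); N=np.eye(3)-np.outer(d,d); M=M+N; b=b+N@p
    return np.linalg.solve(M,b)
E
python3 - <<'E'
from h import *
a=cv2.imread("pics/scene0.png"); b=cv2.imread("pics/top0.png")
A=cv2.resize(a[160:290,55:290],None,fx=3.4,fy=3.4,interpolation=2); cv2.imwrite("pics/c1.png",A)
B=cv2.resize(b[130:270,220:430],None,fx=3.8,fy=3.8,interpolation=2); cv2.imwrite("pics/c2.png",B)
t=cam("top")
for n,uv,z in [("sugar rim",(295,193),.11),("green",(307,225),.11),("brown",(269,230),.11),("pot",(350,207),.052),("salt",(332,171),.125),("pep",(373,240),.125),("mug",(241,161),.092),("brushtop",(364,202),.22),
 ("l1",(121,191),.08),("l2",(234,204),.08),("l3",(230,234),.08),("oil",(110,265),.19)]: print(n,onz(t,uv,z).round(3))
E
```

```text
sugar rim [[ 0.599 -0.17   0.11 ]]
green [[ 0.487 -0.208  0.11 ]]
brown [[ 0.473 -0.077  0.11 ]]
pot [[ 0.552 -0.373  0.052]]
salt [[ 0.671 -0.298  0.125]]
pep [[ 0.431 -0.43   0.125]]
mug [[0.719 0.016 0.092]]
brushtop [[ 0.552 -0.379  0.22 ]]
l1 [[0.622 0.447 0.08 ]]
l2 [[0.568 0.043 0.08 ]]
l3 [[0.462 0.059 0.08 ]]
oil [[0.364 0.446 0.19 ]]
```

View pics/c1.png

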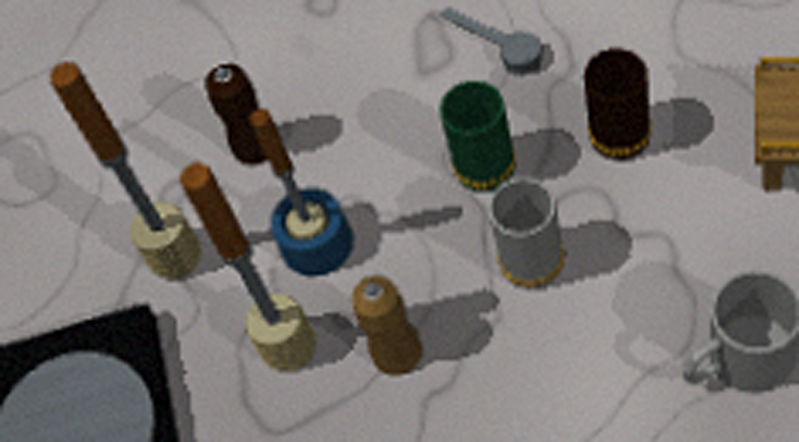

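View pics/c2.png

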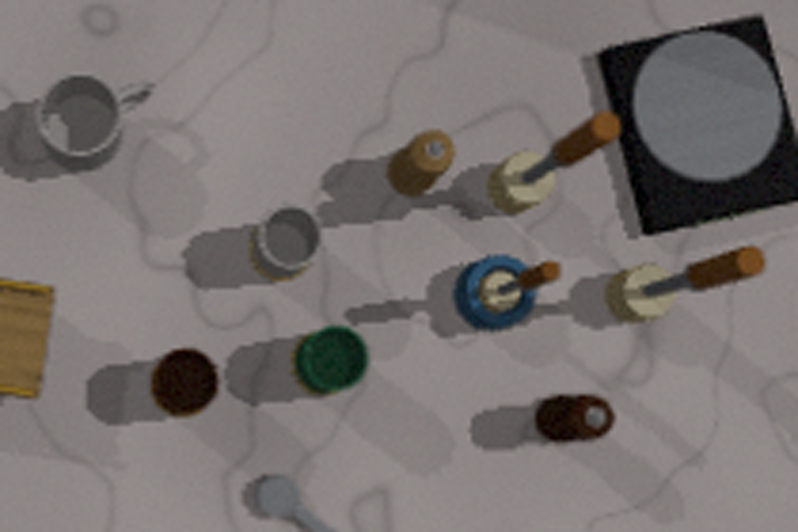

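Candidates for the brush, in scene pixels:
- **Blue pot (146,228):** a slim brush.
- **Stand-alone (101,232) and (136,257):** two thick brushes, bigger, standing on their heads.

I choose the one in the blue pot; the crops show its size and place fit the description. Next I measure it in both views.

```bash
cat >> h.py <<'E'
def go(xyz, xdir=None, st=None):
    """world TCP target, tool x direction (world xy, pointing down tool) -> offset mm, delta_rot"""
    st=st or read_state(); Rt=R.from_rotvec(st["tool_rot"]); M=Rt.as_matrix()
    off=M.T@(np.array(xyz)-st["ee_pos"])*1000
    if xdir is None: dr=np.zeros(3)
    else:
        x=np.array([*xdir,0.])/np.hypot(*xdir); z=np.array([0,0,-1.]); N=np.c_[x,np.cross(z,x),z]
        dr=R.from_matrix(M.T@N).as_rotvec()
    print("off",off.round(1),"rot",dr.round(3)); return off,dr
E
python3 - <<'E'
from h import *
t=cam("top"); s=cam("scene")
S=lambda x,y:(x/3.4+55,y/3.4+160)
T=lambda x,y:(x/3.8+220,y/3.8+130)
for n,a,b in [("handle top",S(260,115),T(550,270)),("handle low",S(284,172),T(521,281)),("headtop",S(305,218),T(499,291)),("pot rim",S(312,225),T(496,291)),("sugar",S(525,210),T(290,240)),("tea",S(474,110),T(334,358)),
 ("coffee",S(616,77),T(186,381)),("big1 top",S(66,74),T(750,262)),("big1 headtop",S(158,222),T(641,293)),("big2 top",S(198,175),T(604,126)),("big2 headtop",S(274,316),T(521,183)),("salt",S(372,290),T(434,149)),("pepper",S(225,75),T(595,416))]:
    P=tri(ray(s,a),ray(t,b)); print(n,P.round(3),np.abs(proj(t,P)-b).max().round(1))
go((.1,.4,.231)); st=read_state(); print(R.from_rotvec(st["tool_rot"]).as_matrix().round(3))
# colour masks in top for canisters
im=cv2.imread("pics/top0.png"); hsv=cv2.cvtColor(im,cv2.COLOR_BGR2HSV)
for u,v in [(307,225),(269,230),(295,193),(350,207),(180,205)]: print(hsv[v,u])
E
```

```text
handle top [ 0.554 -0.379  0.225] 0.3
handle low [ 0.555 -0.379  0.132] 0.1
headtop [ 0.554 -0.379  0.047] 0.0
pot rim [ 0.555 -0.377  0.035] 0.5
sugar [ 0.6   -0.173  0.094] 0.8
tea [ 0.491 -0.21   0.1  ] 0.6
coffee [ 0.472 -0.075  0.1  ] 0.6
big1 top [ 0.549 -0.518  0.307] 0.5
big1 headtop [ 0.548 -0.513  0.061] 0.6
big2 top [ 0.66  -0.405  0.309] 0.5
big2 headtop [ 0.656 -0.405  0.054] 0.4
salt [ 0.678 -0.306  0.123] 0.2
pepper [ 0.432 -0.441  0.123] 0.7
off [ 5.040e+01 -1.154e+02 -1.000e-01] rot [0. 0. 0.]
[[-0.933  0.36  -0.001]
 [ 0.36   0.933 -0.001]
 [ 0.    -0.001 -1.   ]]
[ 78 209  39]
[ 14 161  27]
[ 0 12 84]
[ 22  62 111]
[ 19 137 121]
```

```bash
python3 - <<'E'
from h import *
go((.5,.1,.42),(-1,0))
E
```

```text
off [-430.6 -251.8 -189. ] rot [-0.001 -0.    -0.368]
```

>>> move_arm(
  offset=[
    [-60, -30, -60],
    [-120, -60, -90],
    [-431, -252, -189],
    [-431, -252, -189],
    [-431, -252, -189],
    [-431, -252, -189],
    [-431, -252, -189],
    [-431, -252, -189],
  ],
  delta_rot=[
    [0, 0, 0],
    [0, 0, -0.1],
    [0, 0, -0.2],
    [0, 0, -0.368],
    [0, 0, -0.368],
    [0, 0, -0.368],
    [0, 0, -0.368],
    [0, 0, -0.368],
  ],
  gripper=[60, 60, 60, 60, 60, 60, 60, 60],
)

```text
clock: 1.1
ee_pos: [0.4747, 0.1323, 0.408]
tool_rot: [0.0, -3.141, -0.0]
contact_force: [-0.6, 1.2, -1.2]
gripper_width: 0.0598
gripper_force: 0.0
```

>>> move_arm(
  offset=[
    [0, 0, 0],
    [0, 0, 0],
  ],
  delta_rot=[
    [0, 0, 0],
    [0, 0, 0],
  ],
  gripper=[60, 60],
)

```text
clock: 1.35
ee_pos: [0.4736, 0.1342, 0.4069]
tool_rot: [-0.001, -3.14, -0.001]
contact_force: [-0.8, 0.6, -0.5]
gripper_width: 0.0598
gripper_force: 0.0
```

```bash
python3 - <<'E'
from h import *
go((.52,-.377,.41),(-1,0)); print(read_state()["ee_pos"])
E
```

```text
off [ -46.6 -511.2   -3.3] rot [ 0.    -0.002 -0.   ]
[0.47356228 0.13421864 0.40694395]
```

>>> move_arm(
  offset=[
    [-80, -513, -3],
    [-80, -513, -3],
    [-80, -513, -3],
    [-80, -513, -3],
    [-80, -513, -3],
    [-80, -513, -3],
    [-80, -513, -3],
    [-80, -513, -3],
  ],
  delta_rot=[
    [0, 0, 0],
    [0, 0, 0],
    [0, 0, 0],
    [0, 0, 0],
    [0, 0, 0],
    [0, 0, 0],
    [0, 0, 0],
    [0, 0, 0],
  ],
  gripper=[60, 60, 60, 60, 60, 60, 60, 60],
)

```text
clock: 2.35
ee_pos: [0.552, -0.3595, 0.4104]
tool_rot: [0.005, -3.142, -0.001]
contact_force: [1.4, 0.1, 0.4]
gripper_width: 0.0601
gripper_force: 0.0
```

```bash
python3 - <<'E'
from h import *
go((.554,-.379,.30),(-1,0)); print(read_state()["ee_pos"])
st=read_state(); im=camera("wrist"); cv2.imwrite("pics/w1.png",im[:,:,::-1]); c=cam("wrist",st)
print(proj(c,[(.554,-.379,.225),(.554,-.379,.13)]))
E
```

```text
off [ -2.  -19.6 110.4] rot [ 0.001 -0.     0.003]
[ 0.55198854 -0.35947943  0.41036925]
[[241.46158008 169.74045778]
 [244.91228332 155.0837754 ]]
```

View pics/w1.png

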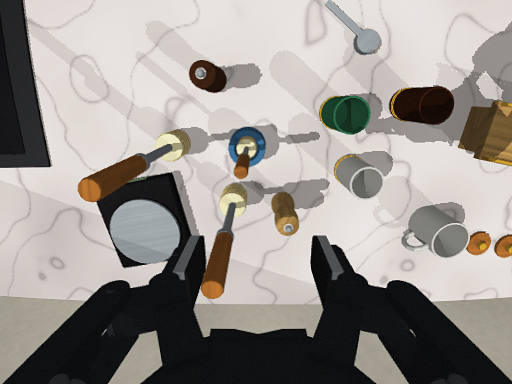

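The wrist view shows the chosen brush's handle top at (241,171), on the predicted pixel. The bigger brushes stand at (170,145) and (234,200).

>>> move_arm(
  offset=[
    [-2, -20, 0],
    [-2, -20, 40],
    [-2, -20, 60],
  ],
  delta_rot=[
    [0, 0, 0],
    [0, 0, 0],
    [0, 0, 0],
  ],
  gripper=[60, 60, 60],
)

```text
clock: 2.78
ee_pos: [0.5536, -0.3776, 0.3475]
tool_rot: [0.004, -3.139, -0.005]
contact_force: [-0.2, 0.1, -1.0]
gripper_width: 0.06
gripper_force: 0.0
```

>>> move_arm(
  offset=[
    [0, 0, 0],
    [0, 0, 0],
  ],
  delta_rot=[
    [0, 0, 0],
    [0, 0, 0],
  ],
  gripper=[60, 60],
)

```text
clock: 3.02
ee_pos: [0.5539, -0.3789, 0.3518]
tool_rot: [-0.003, 3.14, -0.001]
contact_force: [-0.1, -0.6, 0.8]
gripper_width: 0.0602
gripper_force: 0.0
```

```bash
python3 - <<'E'
from h import *
go((.554,-.379,.177),(-1,0)); print(read_state()["ee_pos"])
E
```

```text
off [1.000e-01 1.000e-01 1.748e+02] rot [-0.001  0.001  0.002]
[ 0.55386426 -0.37889571  0.35178662]
```

>>> move_arm(
  offset=[
    [0, 0, 40],
    [0, 0, 80],
    [0, 0, 120],
    [0, 0, 150],
    [0, 0, 174],
    [0, 0, 174],
    [0, 0, 174],
    [0, 0, 174],
  ],
  delta_rot=[
    [0, 0, 0],
    [0, 0, 0],
    [0, 0, 0],
    [0, 0, 0],
    [0, 0, 0],
    [0, 0, 0],
    [0, 0, 0],
    [0, 0, 0],
  ],
  gripper=[60, 60, 60, 60, 60, 60, 60, 60],
)

```text
clock: 4.03
ee_pos: [0.5538, -0.3804, 0.1784]
tool_rot: [-0.001, 3.139, -0.003]
contact_force: [0.1, 0.4, -0.5]
gripper_width: 0.0602
gripper_force: 0.0
```

>>> move_arm(
  offset=[
    [0, 0, 0],
    [0, 0, 0],
    [0, 0, 0],
    [0, 0, 0],
    [0, 0, 0],
    [0, 0, 0],
    [0, 0, 0],
    [0, 0, 0],
  ],
  delta_rot=[
    [0, 0, 0],
    [0, 0, 0],
    [0, 0, 0],
    [0, 0, 0],
    [0, 0, 0],
    [0, 0, 0],
    [0, 0, 0],
    [0, 0, 0],
  ],
  gripper=[30, 15, 10, 10, 10, 10, 10, 10],
  grip_force=60,
)

```text
clock: 5.03
ee_pos: [0.5533, -0.3802, 0.1769]
tool_rot: [-0.0, 3.141, -0.001]
contact_force: [0.4, -1.0, 4.6]
gripper_width: 0.0167
gripper_force: 58.6
```

>>> move_arm(
  offset=[
    [0, 0, -15],
    [0, 0, -40],
    [0, 0, -80],
    [0, 0, -120],
    [0, 0, -160],
    [0, 0, -160],
    [0, 0, -160],
    [0, 0, -160],
  ],
  delta_rot=[
    [0, 0, 0],
    [0, 0, 0],
    [0, 0, 0],
    [0, 0, 0],
    [0, 0, 0],
    [0, 0, 0],
    [0, 0, 0],
    [0, 0, 0],
  ],
  gripper=[10, 10, 10, 10, 10, 10, 10, 10],
)

```text
clock: 6.02
ee_pos: [0.5527, -0.3796, 0.3345]
tool_rot: [0.0, -3.139, -0.004]
contact_force: [-0.5, 0.5, -1.3]
gripper_width: 0.0167
gripper_force: 58.6
```

```bash
python3 - <<'E'
from h import *
st=read_state(); print(st["ee_pos"],st["gripper_width"])
a=camera("scene"); cv2.imwrite("pics/s2.png",a[:,:,::-1]); st=read_state(); w=camera("wrist"); cv2.imwrite("pics/w2.png",w[:,:,::-1]); t=camera("top"); cv2.imwrite("pics/t2.png",t[:,:,::-1])
A=cv2.resize(a[110:280,60:300,::-1],None,fx=2.4,fy=2.4,interpolation=2)
B=w[:, 100:420,::-1]; h=408
B=cv2.resize(B,(int(320*h/384)-70,h)); cv2.imwrite("pics/c3.png",np.hstack([A,B])[:, :800]); print(A.shape,B.shape)
p=st["ee_pos"]; c=cam("wrist",st)
print("tip pred",proj(cam("scene"),[p+[0,0,-.171],p+[0,0,-.126]]),proj(c,[p+[0,0,-.171],p+[0,0,-.126]]))
E
```

```text
[ 0.55270691 -0.37961869  0.33452749] 0.01671728147855173
(408, 576, 3) (408, 270, 3)
tip pred [[135.88175264 204.69027717]
 [132.26757629 196.47803156]] [[257.20254754 171.3683114 ]
 [257.17643093 182.11242023]]
```

View pics/c3.png

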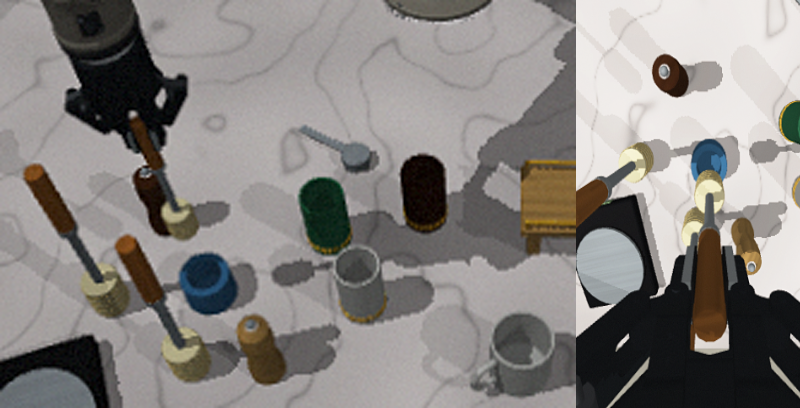

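The brush is held upright, with its head over the pot and clear of it. All three canisters stand in place. I move part-way and refine the canister rims in the wrist view.

>>> move_arm(
  offset=[
    [0, 60, -20],
    [0, 90, -20],
    [0, 90, -20],
    [0, 90, -20],
  ],
  delta_rot=[
    [0, 0, 0],
    [0, 0, 0],
    [0, 0, 0],
    [0, 0, 0],
  ],
  gripper=[10, 10, 10, 10],
)

```text
clock: 6.68
ee_pos: [0.553, -0.2904, 0.3561]
tool_rot: [0.0, -3.141, 0.0]
contact_force: [0.4, -1.7, -1.0]
gripper_width: 0.0169
gripper_force: 58.8
```

```bash
python3 - <<'E'
from h import *
st=read_state(); w=camera("wrist")[:,:,::-1].copy(); cv2.imwrite("pics/w3.png",w); p=st["ee_pos"]; c=cam("wrist",st); print(p)
print("head pred",proj(c,[p+[0,0,-.171],p+[0,0,-.126],p+[0,.018,-.126],p+[-.018,0,-.171]]))
print(proj(c,[(.6,-.172,.11),(.489,-.209,.11),(.472,-.076,.11)]))
cv2.imwrite("pics/c4.png",cv2.resize(w[40:240,200:500],None,fx=2.6,fy=2.6,interpolation=2))
E
```

```text
[ 0.55300279 -0.29042151  0.35608344]
head pred [[257.53531132 171.10668074]
 [257.45917476 181.89281276]
 [275.16904831 181.88689482]
 [257.51941018 155.92321578]]
[[337.13355486 189.56725557]
 [317.07343197 112.40188863]
 [412.98791799 101.27812113]]
```

View pics/c4.png

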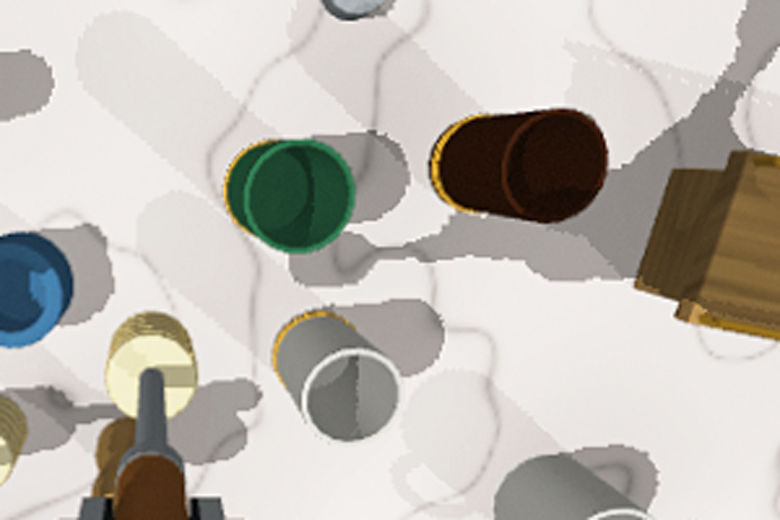

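Rim centres in the wrist picture: tea (315.2,115.4), coffee (413.7,103.7), sugar (335.0,191.7). The brush head's top face is at (258.5,183.8).

```bash
python3 - <<'E'
from h import *
st=read_state(); p=st["ee_pos"]; c=cam("wrist",st)
for n,uv in [("sugar",(335,191.7)),("tea",(315.2,115.4)),("coffee",(413.7,103.7))]: print(n,onz(c,uv,.11).round(4))
print("headtop rel",onz(c,(258.5,183.8),p[2]-.126)-p,"tip edge rel",onz(c,(258.8,160),p[2]-.171)-p)
w=cv2.imread("pics/w3.png"); m=(cv2.cvtColor(w,cv2.COLOR_BGR2HSV)); 
k=cv2.inRange(m,(20,50,110),(34,255,255)); k[:,:235]=0;k[:,280:]=0;k[:150]=0;k[205:]=0; ys,xs=np.nonzero(k); print("head mask",xs.min(),xs.max(),ys.min(),ys.max())
go((.600,-.172,.356),(-1,0))
E
```

```text
sugar [[ 0.6033 -0.1753  0.11  ]]
tea [[ 0.493  -0.2117  0.11  ]]
coffee [[ 0.4753 -0.0749  0.11  ]]
headtop rel [[ 0.00200217  0.00108648 -0.126     ]] tip edge rel [[-0.01325168  0.0015266  -0.171     ]]
head mask 240 275 160 200
off [-47.  118.8  -0.2] rot [ 0.    -0.001 -0.001]
```

>>> move_arm(
  offset=[
    [-20, 55, 0],
    [-46, 114, 0],
    [-46, 114, 0],
    [-46, 114, 30],
    [-46, 114, 55],
    [-46, 114, 55],
    [-46, 114, 55],
    [-46, 114, 55],
  ],
  delta_rot=[
    [0, 0, 0],
    [0, 0, 0],
    [0, 0, 0],
    [0, 0, 0],
    [0, 0, 0],
    [0, 0, 0],
    [0, 0, 0],
    [0, 0, 0],
  ],
  gripper=[10, 10, 10, 10, 10, 10, 10, 10],
)

```text
clock: 7.72
ee_pos: [0.5994, -0.1767, 0.3028]
tool_rot: [0.001, 3.139, -0.002]
contact_force: [-0.6, 0.3, -0.5]
gripper_width: 0.0168
gripper_force: 59.0
```

```bash
python3 - <<'E'
from h import *
st=read_state(); w=camera("wrist")[:,:,::-1].copy(); s=camera("scene")[:,:,::-1]; p=st["ee_pos"]; print(p,st["contact_force"])
A=cv2.resize(w[100:260,170:340],None,fx=2.4,fy=2.4,interpolation=2); B=cv2.resize(s[150:260,150:260],(A.shape[0],A.shape[0]),interpolation=2)
cv2.imwrite("pics/c5.png",np.hstack([A,B])); print(A.shape,B.shape)
E
```

```text
[ 0.59942948 -0.17670887  0.30282352] [-0.64392338  0.31711173 -0.4980796 ]
(384, 408, 3) (384, 384, 3)
```

View pics/c5.png

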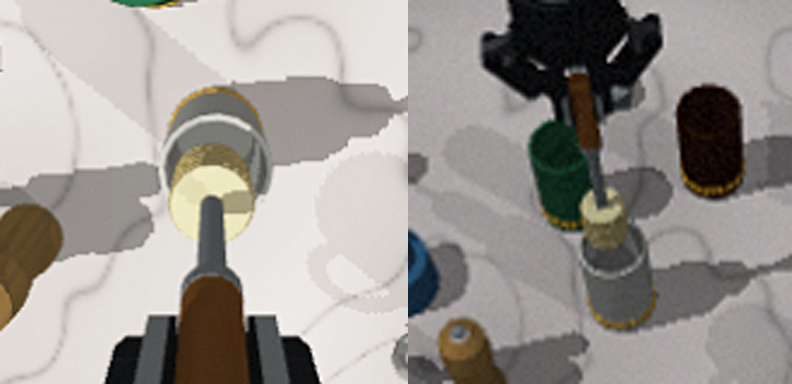

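```bash
python3 - <<'E'
from h import *
st=read_state(); p=st["ee_pos"]; c=cam("wrist",st)
# far rim edge row 115/2.4+100 ; centre col 216/2.4+170
e=onz(c,(260,100+116/2.4),.11); print(e, "centre x",e[0,0]+.0295)
f=onz(c,(170+211/2.4,100+145/2.4),p[2]-.171); print("tip far edge",f,"tip ctr",f[0,0]+.018)
E
```

```text
[[ 0.5765364  -0.17341822  0.11      ]] centre x 0.6060363978907034
tip far edge [[ 0.5869833  -0.17594615  0.13148132]] tip ctr 0.6049833044930085
```

>>> move_arm(
  offset=[
    [-1, 2.5, 0],
    [-1, 2.5, 25],
    [-1, 2.5, 50],
    [-1, 2.5, 75],
    [-1, 2.5, 100],
    [-1, 2.5, 119],
    [-1, 2.5, 122],
    [-1, 2.5, 122],
  ],
  delta_rot=[
    [0, 0, 0],
    [0, 0, 0],
    [0, 0, 0],
    [0, 0, 0],
    [0, 0, 0],
    [0, 0, 0],
    [0, 0, 0],
    [0, 0, 0],
  ],
  gripper=[10, 10, 10, 10, 10, 10, 10, 10],
)

```text
clock: 8.82
ee_pos: [0.6004, -0.1735, 0.1801]
tool_rot: [-0.001, 3.141, -0.0]
contact_force: [0.3, -0.2, -0.3]
gripper_width: 0.0167
gripper_force: 59.0
```

>>> move_arm(
  offset=[
    [0, 0, 2],
    [0, 0, 4],
    [0, 0, 5],
    [0, 0, 5],
  ],
  delta_rot=[
    [0, 0, 0],
    [0, 0, 0],
    [0, 0, 0],
    [0, 0, 0],
  ],
  gripper=[10, 10, 10, 10],
)

```text
clock: 9.32
ee_pos: [0.6006, -0.1736, 0.1759]
tool_rot: [-0.0, 3.139, -0.001]
contact_force: [-1.2, 0.0, 5.6]
gripper_width: 0.0164
gripper_force: 59.8
```

>>> move_arm(
  offset=[
    [0, 0, -25],
    [0, 0, -50],
    [0, 0, -75],
    [0, 0, -94],
    [0, 0, -95],
    [0, 0, -95],
    [0, 0, -70],
    [0, 0, -45],
  ],
  delta_rot=[
    [0, 0, 0],
    [0, 0, 0],
    [0, 0, 0],
    [0, 0, 0],
    [0, 0, 0],
    [0, 0, 0],
    [0, 0, 0],
    [0, 0, 0],
  ],
  gripper=[10, 10, 10, 10, 10, 10, 10, 10],
)

```text
clock: 10.32
ee_pos: [0.5996, -0.1733, 0.2176]
tool_rot: [0.0, -3.14, -0.001]
contact_force: [-0.1, 0.5, -0.7]
gripper_width: 0.0167
gripper_force: 59.1
```

>>> move_arm(
  offset=[
    [0, 0, 20],
    [0, 0, 40],
    [0, 0, 43],
    [0, 0, 44],
    [0, 0, 45],
    [0, 0, 45.5],
    [0, 0, 45.5],
  ],
  delta_rot=[
    [0, 0, 0],
    [0, 0, 0],
    [0, 0, 0],
    [0, 0, 0],
    [0, 0, 0],
    [0, 0, 0],
    [0, 0, 0],
  ],
  gripper=[10, 10, 10, 10, 10, 10, 10],
)

```text
clock: 11.2
ee_pos: [0.6004, -0.1734, 0.1748]
tool_rot: [-0.0, 3.14, -0.0]
contact_force: [-1.1, 0.8, 5.0]
gripper_width: 0.0165
gripper_force: 59.7
```

>>> move_arm(
  offset=[
    [0, 0, -30],
    [0, 0, -60],
    [0, 0, -90],
    [0, 0, -120],
    [0, 0, -160],
    [0, 0, -185],
    [0, 0, -185],
    [0, 0, -185],
  ],
  delta_rot=[
    [0, 0, 0],
    [0, 0, 0],
    [0, 0, 0],
    [0, 0, 0],
    [0, 0, 0],
    [0, 0, 0],
    [0, 0, 0],
    [0, 0, 0],
  ],
  gripper=[10, 10, 10, 10, 10, 10, 10, 10],
)

```text
clock: 12.2
ee_pos: [0.5997, -0.1734, 0.3571]
tool_rot: [0.0, -3.139, -0.002]
contact_force: [0.1, 0.1, -1.9]
gripper_width: 0.0167
gripper_force: 59.1
```

```bash
cat >> h.py <<'E'
LO={"tea":((65,90,25),(95,255,255)),"coffee":((0,100,8),(17,255,80))}
def rim(c,im,name,guess,rad=70,z=.11):
    """centre of a canister's rim at height z: colour mask near guess, its convex hull,
    least squares circle through the hull points facing away from the foot"""
    hsv=cv2.cvtColor(im,cv2.COLOR_BGR2HSV); k=cv2.inRange(hsv,*LO[name]); k=cv2.morphologyEx(k,cv2.MORPH_CLOSE,np.ones((5,5)))
    g=proj(c,[[*guess,z]])[0]; n,l,s,ce=cv2.connectedComponentsWithStats(k)
    ok=[i for i in range(1,n) if s[i,4]>150]; i=min(ok,key=lambda i:np.hypot(*(ce[i]-g)))
    cn=max(cv2.findContours((l==i).astype(np.uint8),0,1)[0],key=cv2.contourArea)[:,0,:].astype(float)+0
    P=onz(c,cn,z)[:,:2]; r=P.mean(0)-c[2][:2]; r/=np.hypot(*r)   # rim leans away from camera
    q=P[(P-P.mean(0))@r>-.000]
    ctr=(q.mean(0)-r*.01)
    from scipy.optimize import least_squares
    f=least_squares(lambda v:np.hypot(*(q-v).T)-.030,ctr,loss="soft_l1",f_scale=.001)
    print(name,"rim",f.x.round(4),"rms mm",(1000*np.sqrt(np.mean(f.fun**2))).round(2),"px",ce[i].round(0),s[i,4]); return f.x
E
python3 - <<'E'
from h import *
st=read_state(); w=camera("wrist")[:,:,::-1].copy(); cv2.imwrite("pics/w4.png",w); c=cam("wrist",st); t=camera("top")[:,:,::-1].copy(); cv2.imwrite("pics/t4.png",t); print(st["ee_pos"])
for n,g in (("tea",(.493,-.212)),("coffee",(.475,-.075))): rim(c,w,n,g); rim(cam("top"),t,n,g)
w3=cv2.imread("pics/w3.png")
E
```

```text
[ 0.59973312 -0.17341092  0.35712012]
tea rim [ 0.4942 -0.2107] rms mm 0.73 px [229.  80.] 1650
tea rim [0.3653 0.4431] rms mm 6.76 px [120. 263.] 279
coffee rim [ 0.476  -0.0771] rms mm 0.89 px [327.  67.] 1982
coffee rim [ 0.4348 -0.4251] rms mm 6.65 px [371. 240.] 197
```

>>> move_arm(
  offset=[
    [50, -17, 0],
    [110, -38, 0],
    [111, -38, 0],
    [111, -38, 30],
    [111, -38, 51],
    [111, -38, 51],
    [111, -38, 51],
  ],
  delta_rot=[
    [0, 0, 0],
    [0, 0, 0],
    [0, 0, 0],
    [0, 0, 0],
    [0, 0, 0],
    [0, 0, 0],
    [0, 0, 0],
  ],
  gripper=[10, 10, 10, 10, 10, 10, 10],
)

```text
clock: 13.18
ee_pos: [0.4897, -0.2115, 0.3085]
tool_rot: [-0.001, 3.141, -0.0]
contact_force: [-0.3, 0.0, -0.9]
gripper_width: 0.0165
gripper_force: 59.0
```

```bash
cat >> h.py <<'E'
def tip(c,w,p):
    hsv=cv2.cvtColor(w,cv2.COLOR_BGR2HSV); k=cv2.inRange(hsv,(20,50,90),(34,255,255))
    a=np.round(proj(c,[p+[.005,.001,-.15]])[0]).astype(int); m=np.zeros_like(k); cv2.circle(m,tuple(int(v) for v in a),32,255,-1); k&=m
    n,l,s,ce=cv2.connectedComponentsWithStats(k); i=1+np.argmax(s[1:,4]); x,y,W,H,_=s[i]
    f=onz(c,(x+(W-1)/2,y),p[2]-.171)[0]; f[0]+=.018; print("tip",f.round(4),"bbox",x,y,W,H); return f
E
python3 - <<'E'
from h import *
st=read_state(); w=camera("wrist")[:,:,::-1].copy(); cv2.imwrite("pics/w5.png",w); c=cam("wrist",st); p=st["ee_pos"]; print(p,st["contact_force"])
tip(c,w,p); 
for n,g in (("tea",(.493,-.212)),("coffee",(.475,-.075))): rim(c,w,n,g)
cv2.imwrite("pics/c6.png",cv2.resize(w[100:260,170:390],None,fx=3,fy=3,interpolation=2))
E
```

```text
[ 0.48968383 -0.21152274  0.30847415] [-0.32548562  0.02327309 -0.92513341]
tip [ 0.497  -0.2116  0.1375] bbox 240 162 36 40
tea rim [ 0.4894 -0.2119] rms mm 9.7 px [257. 156.] 1074
coffee rim [ 0.474  -0.0774] rms mm 0.98 px [357. 150.] 2366
```

View pics/c6.png

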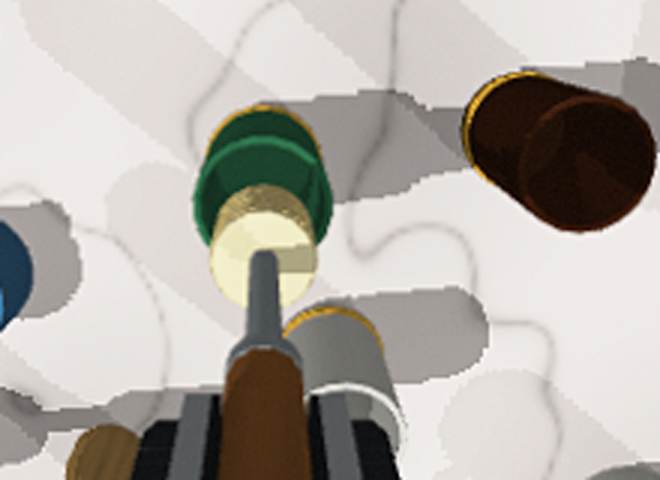

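Head and rim are centred at crop x 263 in the wrist view; the far rim edge is at row 136.

```bash
python3 - <<'E'
from h import *
st=read_state(); c=cam("wrist",st)
print(onz(c,(257.7,100+136/3),.11)[0]+[.03,0,0])
E
```

```text
[ 0.49418408 -0.21158037  0.11      ]
```

>>> move_arm(
  offset=[
    [2, 0, 10],
    [2, 0, 35],
    [2, 0, 60],
    [2, 0, 85],
    [2, 0, 110],
    [2, 0, 127],
    [2, 0, 130],
    [2, 0, 130],
  ],
  delta_rot=[
    [0, 0, 0],
    [0, 0, 0],
    [0, 0, 0],
    [0, 0, 0],
    [0, 0, 0],
    [0, 0, 0],
    [0, 0, 0],
    [0, 0, 0],
  ],
  gripper=[10, 10, 10, 10, 10, 10, 10, 10],
)

```text
clock: 14.22
ee_pos: [0.4873, -0.2116, 0.1783]
tool_rot: [-0.0, 3.141, -0.0]
contact_force: [0.6, 0.2, 0.1]
gripper_width: 0.0165
gripper_force: 59.1
```

>>> move_arm(
  offset=[
    [0, 0, 1],
    [0, 0, 2],
    [0, 0, 3],
    [0, 0, 3],
  ],
  delta_rot=[
    [0, 0, 0],
    [0, 0, 0],
    [0, 0, 0],
    [0, 0, 0],
  ],
  gripper=[10, 10, 10, 10],
)

```text
clock: 14.72
ee_pos: [0.4871, -0.2115, 0.175]
tool_rot: [-0.0, 3.142, 0.0]
contact_force: [0.2, -0.3, -1.4]
gripper_width: 0.0165
gripper_force: 59.1
```

>>> move_arm(
  offset=[
    [0, 0, 0.7],
    [0, 0, 1.4],
    [0, 0, 2],
    [0, 0, 2],
  ],
  delta_rot=[
    [0, 0, 0],
    [0, 0, 0],
    [0, 0, 0],
    [0, 0, 0],
  ],
  gripper=[10, 10, 10, 10],
)

```text
clock: 15.22
ee_pos: [0.4879, -0.2118, 0.1748]
tool_rot: [-0.0, 3.139, -0.002]
contact_force: [-1.1, 0.6, 10.5]
gripper_width: 0.0166
gripper_force: 60.3
```

Floor contact (10 N). Up to the rim, then down again.

>>> move_arm(
  offset=[
    [0, 0, -25],
    [0, 0, -50],
    [0, 0, -75],
    [0, 0, -94],
    [0, 0, -96],
    [0, 0, -96],
    [0, 0, -70],
    [0, 0, -45],
  ],
  delta_rot=[
    [0, 0, 0],
    [0, 0, 0],
    [0, 0, 0],
    [0, 0, 0],
    [0, 0, 0],
    [0, 0, 0],
    [0, 0, 0],
    [0, 0, 0],
  ],
  gripper=[10, 10, 10, 10, 10, 10, 10, 10],
)

```text
clock: 16.23
ee_pos: [0.4866, -0.2112, 0.2162]
tool_rot: [0.0, -3.14, -0.001]
contact_force: [0.3, -0.3, -1.4]
gripper_width: 0.0166
gripper_force: 59.1
```

>>> move_arm(
  offset=[
    [0, 0, 20],
    [0, 0, 40],
    [0, 0, 43],
    [0, 0, 44],
    [0, 0, 45],
    [0, 0, 45],
    [0, 0, 45],
  ],
  delta_rot=[
    [0, 0, 0],
    [0, 0, 0],
    [0, 0, 0],
    [0, 0, 0],
    [0, 0, 0],
    [0, 0, 0],
    [0, 0, 0],
  ],
  gripper=[10, 10, 10, 10, 10, 10, 10],
)

```text
clock: 17.1
ee_pos: [0.4868, -0.2111, 0.1737]
tool_rot: [0.0, -3.141, -0.001]
contact_force: [-1.9, 2.4, 11.4]
gripper_width: 0.0166
gripper_force: 60.4
```

>>> move_arm(
  offset=[
    [0, 0, -30],
    [0, 0, -60],
    [0, 0, -90],
    [0, 0, -120],
    [0, 0, -160],
    [0, 0, -183],
    [0, 0, -183],
    [0, 0, -183],
  ],
  delta_rot=[
    [0, 0, 0],
    [0, 0, 0],
    [0, 0, 0],
    [0, 0, 0],
    [0, 0, 0],
    [0, 0, 0],
    [0, 0, 0],
    [0, 0, 0],
  ],
  gripper=[10, 10, 10, 10, 10, 10, 10, 10],
)

```text
clock: 18.1
ee_pos: [0.4866, -0.2112, 0.3541]
tool_rot: [0.0, -3.139, -0.003]
contact_force: [-0.2, 0.1, -1.1]
gripper_width: 0.0167
gripper_force: 59.2
```

```bash
python3 - <<'E'
from h import *
st=read_state(); w=camera("wrist")[:,:,::-1].copy(); cv2.imwrite("pics/w6.png",w); c=cam("wrist",st); p=st["ee_pos"]; print(p,st["contact_force"])
tip(c,w,p); q=rim(c,w,"coffee",(.475,-.075))
go((q[0]-.006,q[1]-.001,.308),(-1,0))
E
```

```text
[ 0.48663331 -0.21123261  0.35408963] [-0.1703458   0.14892241 -1.07632819]
tip [ 0.4946 -0.2063  0.1831] bbox 239 163 46 43
coffee rim [ 0.4738 -0.0776] rms mm 1.08 px [346. 147.] 1829
off [ 18.6 132.5  46.3] rot [ 0.002 -0.003  0.   ]
```

>>> move_arm(
  offset=[
    [8, 55, 0],
    [20, 115, 0],
    [20, 132, 0],
    [20, 132, 30],
    [20, 132, 46],
    [20, 132, 46],
    [20, 132, 46],
  ],
  delta_rot=[
    [0, 0, 0],
    [0, 0, 0],
    [0, 0, 0],
    [0, 0, 0],
    [0, 0, 0],
    [0, 0, 0],
    [0, 0, 0],
  ],
  gripper=[10, 10, 10, 10, 10, 10, 10],
)

```text
clock: 19.02
ee_pos: [0.4674, -0.08, 0.3102]
tool_rot: [0.0, 3.141, -0.0]
contact_force: [0.6, -0.6, -0.3]
gripper_width: 0.0165
gripper_force: 59.2
```

```bash
python3 - <<'E'
from h import *
st=read_state(); w=camera("wrist")[:,:,::-1].copy(); cv2.imwrite("pics/w7.png",w); c=cam("wrist",st); p=st["ee_pos"]; print(p,st["contact_force"])
tip(c,w,p)
cv2.imwrite("pics/c7.png",cv2.resize(w[100:260,150:370],None,fx=3,fy=3,interpolation=2))
E
```

```text
[ 0.46739123 -0.07997099  0.31024234] [ 0.59443383 -0.63862116 -0.29360414]
tip [ 0.4759 -0.0812  0.1392] bbox 239 163 36 41
```

View pics/c7.png

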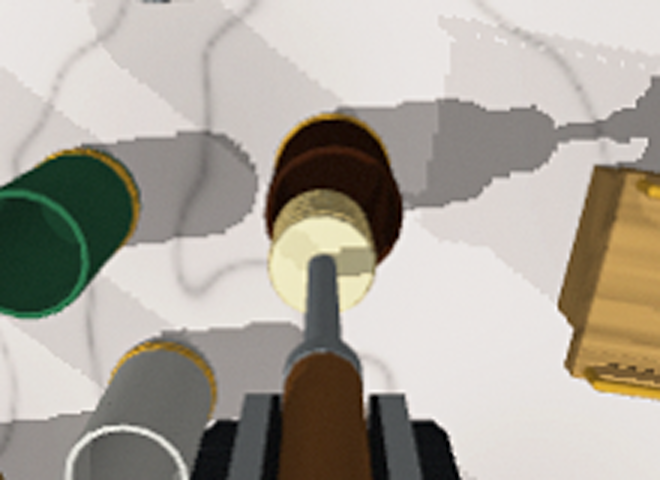

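The coffee rim spans crop x 265-403, with its far edge at row 147. The head is centred at x 323, so it needs about 4 mm towards +Y.

```bash
python3 - <<'E'
from h import *
st=read_state(); c=cam("wrist",st)
print(onz(c,(261.3,100+147/3),.11)[0]+[.03,0,0])
E
```

```text
[ 0.47670921 -0.07532865  0.11      ]
```

>>> move_arm(
  offset=[
    [-1, 5, 5],
    [-1, 5, 20],
    [-1, 5, 50],
    [-1, 5, 80],
    [-1, 5, 110],
    [-1, 5, 130],
    [-1, 5, 133],
    [-1, 5, 133],
  ],
  delta_rot=[
    [0, 0, 0],
    [0, 0, 0],
    [0, 0, 0],
    [0, 0, 0],
    [0, 0, 0],
    [0, 0, 0],
    [0, 0, 0],
    [0, 0, 0],
  ],
  gripper=[10, 10, 10, 10, 10, 10, 10, 10],
)

```text
clock: 20.08
ee_pos: [0.4685, -0.0745, 0.1775]
tool_rot: [-0.0, 3.141, -0.0]
contact_force: [0.5, -0.1, -0.5]
gripper_width: 0.0166
gripper_force: 59.2
```

>>> move_arm(
  offset=[
    [0, 0, 1],
    [0, 0, 2],
    [0, 0, 3],
    [0, 0, 3],
  ],
  delta_rot=[
    [0, 0, 0],
    [0, 0, 0],
    [0, 0, 0],
    [0, 0, 0],
  ],
  gripper=[10, 10, 10, 10],
)

```text
clock: 20.58
ee_pos: [0.468, -0.0745, 0.174]
tool_rot: [-0.0, 3.142, 0.0]
contact_force: [0.1, -0.1, -0.3]
gripper_width: 0.0164
gripper_force: 59.2
```

>>> move_arm(
  offset=[
    [0, 0, 1],
    [0, 0, 2],
    [0, 0, 2],
  ],
  delta_rot=[
    [0, 0, 0],
    [0, 0, 0],
    [0, 0, 0],
  ],
  gripper=[10, 10, 10],
)

```text
clock: 20.95
ee_pos: [0.4691, -0.0747, 0.1737]
tool_rot: [-0.0, 3.138, -0.001]
contact_force: [-0.7, 1.3, 10.9]
gripper_width: 0.0162
gripper_force: 60.6
```

>>> move_arm(
  offset=[
    [0, 0, -25],
    [0, 0, -50],
    [0, 0, -75],
    [0, 0, -94],
    [0, 0, -97],
    [0, 0, -97],
    [0, 0, -70],
    [0, 0, -45],
  ],
  delta_rot=[
    [0, 0, 0],
    [0, 0, 0],
    [0, 0, 0],
    [0, 0, 0],
    [0, 0, 0],
    [0, 0, 0],
    [0, 0, 0],
    [0, 0, 0],
  ],
  gripper=[10, 10, 10, 10, 10, 10, 10, 10],
)

```text
clock: 21.95
ee_pos: [0.4675, -0.0743, 0.2153]
tool_rot: [0.0, -3.14, -0.001]
contact_force: [0.4, 0.1, -0.6]
gripper_width: 0.0165
gripper_force: 59.3
```

>>> move_arm(
  offset=[
    [0, 0, 20],
    [0, 0, 40],
    [0, 0, 43],
    [0, 0, 44],
    [0, 0, 45],
    [0, 0, 45],
    [0, 0, 45],
  ],
  delta_rot=[
    [0, 0, 0],
    [0, 0, 0],
    [0, 0, 0],
    [0, 0, 0],
    [0, 0, 0],
    [0, 0, 0],
    [0, 0, 0],
  ],
  gripper=[10, 10, 10, 10, 10, 10, 10],
)

```text
clock: 22.82
ee_pos: [0.4679, -0.0744, 0.1728]
tool_rot: [-0.0, 3.141, 0.0]
contact_force: [-2.3, 1.5, 12.1]
gripper_width: 0.0164
gripper_force: 60.7
```

>>> move_arm(
  offset=[
    [0, 0, -30],
    [0, 0, -60],
    [0, 0, -90],
    [0, 0, -120],
    [0, 0, -160],
    [0, 0, -184],
    [0, 0, -184],
    [0, 0, -184],
  ],
  delta_rot=[
    [0, 0, 0],
    [0, 0, 0],
    [0, 0, 0],
    [0, 0, 0],
    [0, 0, 0],
    [0, 0, 0],
    [0, 0, 0],
    [0, 0, 0],
  ],
  gripper=[10, 10, 10, 10, 10, 10, 10, 10],
)

```text
clock: 23.82
ee_pos: [0.4675, -0.0744, 0.3542]
tool_rot: [0.0, -3.139, -0.002]
contact_force: [-0.3, -0.6, -1.5]
gripper_width: 0.0167
gripper_force: 59.3
```

>>> move_arm(
  offset=[
    [25, -50, 0],
    [48, -100, 0],
    [48, -150, 0],
    [10, -190, 0],
    [-40, -220, 0],
    [-78, -236, 0],
    [-78, -236, 0],
    [-78, -236, 0],
  ],
  delta_rot=[
    [0, 0, 0],
    [0, 0, 0],
    [0, 0, 0],
    [0, 0.03, 0],
    [0, 0.03, 0],
    [0, 0.03, 0],
    [0, 0.03, 0],
    [0, 0.03, 0],
  ],
  gripper=[10, 10, 10, 10, 10, 10, 10, 10],
)

```text
clock: 24.82
ee_pos: [0.5456, -0.3102, 0.3543]
tool_rot: [0.0, -3.109, -0.003]
contact_force: [-0.2, 0.2, -1.1]
gripper_width: 0.0166
gripper_force: 59.3
```

```bash
python3 - <<'E'
from h import *
st=read_state(); w=camera("wrist")[:,:,::-1].copy(); cv2.imwrite("pics/w8.png",w); c=cam("wrist",st); p=st["ee_pos"]; print(p,st["contact_force"],st["tool_rot"])
tip(c,w,p)
cv2.imwrite("pics/c8.png",cv2.resize(w[60:260,130:350],None,fx=3,fy=3,interpolation=2)); print(proj(c,[(.555,-.378,.052)]))
E
```

```text
[ 0.54561444 -0.3101829   0.35427084] [-0.19283982  0.1994843  -1.14510215] [ 4.86839633e-04 -3.10895456e+00 -3.02179066e-03]
tip [ 0.5509 -0.311   0.1833] bbox 239 165 36 41
[[216.09891355 163.09213014]]
```

View pics/c8.png

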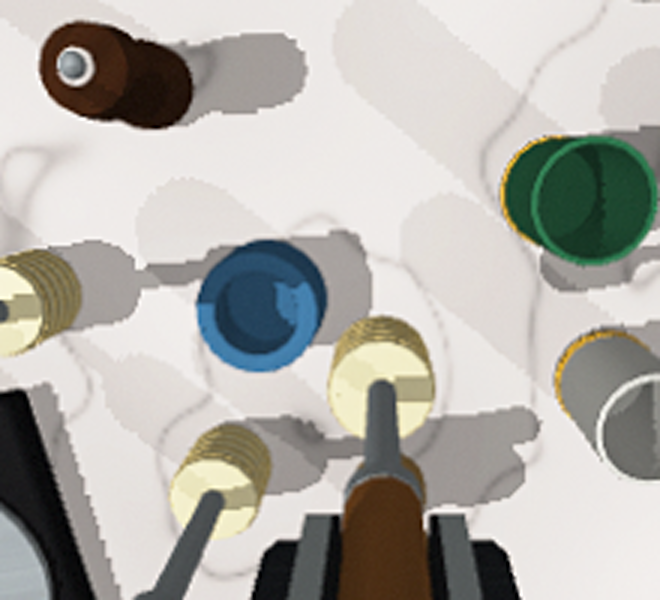

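The pot's rim is centred at about crop (261,306), which is wrist pixel (217,162). The brush head sits clear to its right.

```bash
python3 - <<'E'
from h import *
st=read_state(); c=cam("wrist",st); w=cv2.imread("pics/w8.png"); p=st["ee_pos"]
q=onz(c,(217,162),.052)[0]; print("pot",q); k=cv2.inRange(cv2.cvtColor(w,cv2.COLOR_BGR2HSV),(98,90,40),(118,255,255)); k[:,:185]=0;k[:,245:]=0;k[:130]=0;k[195:]=0
n,l,s,ce=cv2.connectedComponentsWithStats(k); i=1+np.argmax(s[1:,4]); print(s[i],ce[i])
t=(.5509,-.311); print("shift world",q[:2]-t)
E
```

```text
pot [ 0.55357208 -0.37675652  0.052     ]
[ 196  140   43   44 1447] [216.7788528  161.61852108]
shift world [ 0.00267208 -0.06575652]
```

>>> move_arm(
  offset=[
    [-2, -40, 0],
    [-3, -66, 0],
    [-3, -66, 0],
    [-4, -66, 40],
    [-5.4, -66, 80],
    [-5.4, -66, 80],
    [-5.4, -66, 80],
  ],
  delta_rot=[
    [0, 0, 0],
    [0, 0, 0],
    [0, 0, 0],
    [0, 0, 0],
    [0, 0, 0],
    [0, 0, 0],
    [0, 0, 0],
  ],
  gripper=[10, 10, 10, 10, 10, 10, 10],
)

```text
clock: 25.75
ee_pos: [0.5495, -0.3763, 0.2785]
tool_rot: [0.001, -3.114, 0.003]
contact_force: [0.3, 0.1, -0.2]
gripper_width: 0.0163
gripper_force: 59.3
```

```bash
python3 - <<'E'
from h import *
st=read_state(); w=camera("wrist")[:,:,::-1].copy(); cv2.imwrite("pics/w9.png",w); c=cam("wrist",st); p=st["ee_pos"]; print(p,st["contact_force"])
tip(c,w,p)
A=cv2.resize(w[110:230,190:320],None,fx=3.3,fy=3.3,interpolation=2); s=camera("scene")[:,:,::-1]; B=cv2.resize(s[165:255,100:190],(396,396),interpolation=2)
cv2.imwrite("pics/c9.png",np.hstack([A,B]))
E
```

```text
[ 0.54953669 -0.37627397  0.27845827] [ 0.27710803  0.13448145 -0.17554552]
tip [ 0.5557 -0.3778  0.1075] bbox 239 165 36 40
```

View pics/c9.png

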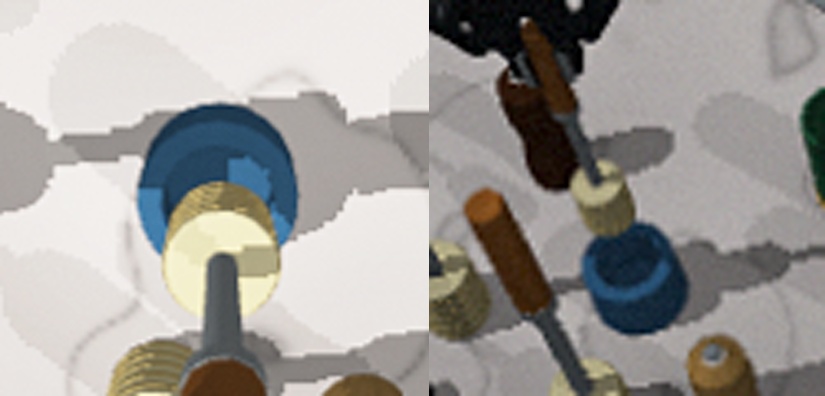

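The wrist view shows the head 1.4 px right of the pot's centre. The scene view shows the head heading into the pot's mouth at scene pixel (147,224).

```bash
python3 - <<'E'
from h import *
st=read_state(); c=cam("wrist",st); s=cam("scene")
print(onz(s,(146.8,224.3),.052), proj(s,[(.5557,-.3778,.1075),(.5557,-.3778,.052)]))
# scene: tip lower front centre approx
print("tip scene",onz(s,(100+(609-429)/4.4,165+222/4.4),.1075))
# pot in wrist: left/right edges, top edge of rim
for u,v in [((218)/3.3+190,110+105/3.3)]: print(onz(c,(u,v),.052)+[.034,0,0])
E
```

```text
[[ 0.55821873 -0.37092984  0.052     ]] [[140.74334867 215.04323863]
 [144.65928313 223.8691853 ]]
tip scene [[ 0.55724884 -0.3772831   0.1075    ]]
[[ 0.55167273 -0.37940643  0.052     ]]
```

>>> move_arm(
  offset=[
    [1, -1, 10],
    [0, -1, 35],
    [0, -1, 50],
    [-0.5, -1, 65],
    [-0.5, -1, 65],
  ],
  delta_rot=[
    [0, 0, 0],
    [0, 0, 0],
    [0, 0, 0],
    [0, 0, 0],
    [0, 0, 0],
  ],
  gripper=[10, 10, 10, 10, 10],
)

```text
clock: 26.48
ee_pos: [0.5477, -0.3777, 0.2101]
tool_rot: [0.0, -3.111, 0.0]
contact_force: [1.0, -1.6, -1.9]
gripper_width: 0.0166
gripper_force: 59.8
```

>>> move_arm(
  offset=[
    [-0.3, 0, 12],
    [-0.6, 0, 22],
    [-0.9, 0, 30],
    [-1, 0, 33],
    [-1, 0, 33],
  ],
  delta_rot=[
    [0, 0, 0],
    [0, 0, 0],
    [0, 0, 0],
    [0, 0, 0],
    [0, 0, 0],
  ],
  gripper=[10, 10, 10, 10, 10],
)

```text
clock: 27.1
ee_pos: [0.5477, -0.3776, 0.1775]
tool_rot: [0.0, -3.111, -0.0]
contact_force: [1.2, -2.4, -2.3]
gripper_width: 0.017
gripper_force: 59.8
```

>>> move_arm(
  offset=[
    [0, 0, 1.5],
    [0, 0, 2.5],
    [0, 0, 2.5],
    [0, 0, 2.5],
    [0, 0, 2.5],
    [0, 0, 2.5],
    [0, 0, 2.5],
    [0, 0, 2.5],
  ],
  delta_rot=[
    [0, 0, 0],
    [0, 0, 0],
    [0, 0, 0],
    [0, 0, 0],
    [0, 0, 0],
    [0, 0, 0],
    [0, 0, 0],
    [0, 0, 0],
  ],
  gripper=[10, 10, 20, 30, 45, 60, 60, 60],
)

```text
clock: 28.1
ee_pos: [0.5476, -0.3775, 0.1753]
tool_rot: [0.0, -3.112, -0.0]
contact_force: [0.2, 0.2, 0.0]
gripper_width: 0.0599
gripper_force: 0.0
```

>>> move_arm(
  offset=[
    [0.5, 0, -15],
    [1, 0, -40],
    [2, 0, -80],
    [4, 0, -130],
    [5, 0, -170],
    [5, 0, -170],
    [5, 0, -170],
  ],
  delta_rot=[
    [0, 0, 0],
    [0, 0, 0],
    [0, 0, 0],
    [0, 0, 0],
    [0, -0.03, 0],
    [0, -0.03, 0],
    [0, -0.03, 0],
  ],
  gripper=[60, 60, 60, 60, 60, 60, 60],
)

```text
clock: 28.98
ee_pos: [0.5474, -0.3774, 0.3454]
tool_rot: [0.0, -3.141, -0.0]
contact_force: [-0.7, -0.3, -0.6]
gripper_width: 0.0603
gripper_force: 0.0
```

```bash
python3 - <<'E'
from h import *
st=read_state(); w=camera("wrist")[:,:,::-1].copy(); cv2.imwrite("pics/w10.png",w); c=cam("wrist",st); p=st["ee_pos"]; print(p,st["contact_force"])
s=camera("scene")[:,:,::-1].copy(); cv2.imwrite("pics/s10.png",s)
A=w[:, 130:440]; B=cv2.resize(s[160:280,60:240],(480,320),interpolation=2); B=cv2.copyMakeBorder(B,0,64,0,0,0); cv2.imwrite("pics/c10.png",np.hstack([A,B]))
for n,g in (("tea",(.493,-.212)),("coffee",(.475,-.075))): rim(c,w,n,g)
E
```

```text
[ 0.54744062 -0.3773557   0.34541661] [-0.74493497 -0.26256182 -0.5581692 ]
tea rim [ 0.4928 -0.2136] rms mm 0.93 px [371. 119.] 2119
coffee rim [ 0.5185 -0.0358] rms mm 6.78 px [468. 139.] 3122
```

View pics/c10.png

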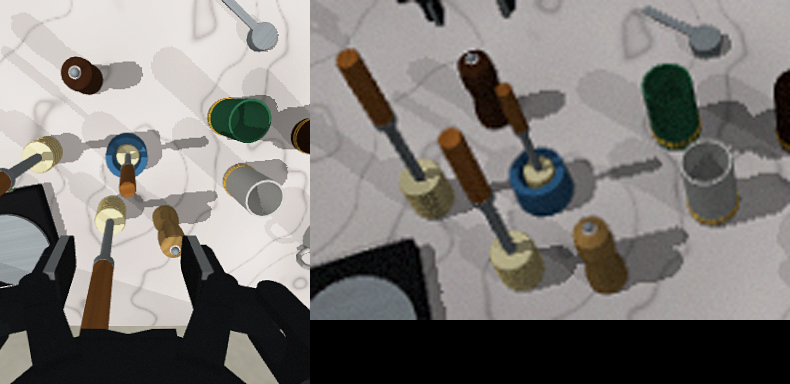

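The brush is back in the blue pot, head down. Sugar's rim is at wrist (393,197), and tea and coffee are still standing. Next I check sugar's position, the ledge frame and coffee.

```bash
python3 - <<'E'
from h import *
p=np.array([0.5474,-0.3774,0.3454]); st=dict(ee_pos=p,tool_rot=np.array([0,-3.1412,0])); c=cam("wrist",st)
print("sugar",onz(c,(393.3,197),.11))
w=cv2.imread("pics/w10.png"); 
k=cv2.inRange(w,(215,215,215),(255,255,255))
im=cv2.imread("pics/top0.png"); hsv=cv2.cvtColor(im,cv2.COLOR_BGR2HSV); k=cv2.inRange(hsv,(12,80,60),(30,255,255)); k=cv2.morphologyEx(k,cv2.MORPH_CLOSE,np.ones((5,5)))
n,l,s,ce=cv2.connectedComponentsWithStats(k); i=l[210,180]; print(s[i],ce[i])
cn=cv2.findContours((l==i).astype(np.uint8),0,1)[0][0]; r=cv2.minAreaRect(cn); b=cv2.boxPoints(r); print(r)
for z in (.08,.097):
    P=onz(cam("top"),b,z); print(z,P[:,:2].round(3).tolist(),P.mean(0).round(4),"sides",np.linalg.norm(P[0]-P[1]).round(3),np.linalg.norm(P[1]-P[2]).round(3))
s0=cv2.imread("pics/scene0.png"); s1=cv2.imread("pics/s10.png")
for n,(u,v) in dict(sugar=(210,229),tea=(195,199),coffee=(236,190),pot=(146,228),salt=(169,255),pep=(123,190),mug=(276,257),oil=(382,143)).items():
    t=s0[v-18:v+18,u-14:u+14]; m=cv2.matchTemplate(s1[v-40:v+40,u-36:u+36],t,cv2.TM_CCOEFF_NORMED); _,mx,_,lo=cv2.minMaxLoc(m); print(n,lo[0]-22,lo[1]-22,round(mx,2))
E
```

```text
sugar [[ 0.60260005 -0.17674886  0.11      ]]
[ 119  190  115   45 3328] [176.7280649  211.79116587]
((176.3271942138672, 211.83026123046875), (111.99093627929688, 30.016176223754883), 8.23561954498291)
0.08 [[0.523, 0.454], [0.629, 0.44], [0.564, 0.044], [0.46, 0.06]] [0.5439 0.2492 0.08  ] sides 0.107 0.401
0.097 [[0.522, 0.448], [0.626, 0.434], [0.562, 0.043], [0.46, 0.059]] [0.5424 0.2461 0.097 ] sides 0.106 0.397
sugar 0 0 0.94
tea 0 0 0.99
coffee 7 11 0.91
pot 0 0 0.93
salt 0 0 1.0
pep 0 0 0.98
mug 0 0 0.99
oil 0 0 1.0
```

Coffee has been knocked, shifting (7,11) px in the scene view since the start; everything else is unmoved. I take sugar first.

>>> move_arm(
  offset=[
    [-20, 55, 0],
    [-40, 110, 20],
    [-57, 165, 45],
    [-57, 203, 45],
    [-57, 203, 45],
    [-57, 203, 90],
    [-57, 203, 140],
    [-57, 203, 180],
  ],
  delta_rot=[
    [0, 0, 0],
    [0, 0, 0],
    [0, 0, 0],
    [0, 0, 0],
    [0, 0, 0],
    [0, 0, 0],
    [0, 0, 0],
    [0, 0, 0],
  ],
  gripper=[85, 85, 85, 85, 85, 85, 85, 85],
)

```text
clock: 30.08
ee_pos: [0.6037, -0.1753, 0.1627]
tool_rot: [-0.001, -3.139, -0.001]
contact_force: [0.6, 0.2, 0.4]
gripper_width: 0.0852
gripper_force: 0.0
```

>>> move_arm(
  offset=[
    [0, 0, 0],
    [0, 0, 0],
  ],
  delta_rot=[
    [0, 0, 0],
    [0, 0, 0],
  ],
  gripper=[85, 85],
  grip_force=40,
)

```text
clock: 30.32
ee_pos: [0.6054, -0.1754, 0.1669]
tool_rot: [0.001, 3.14, -0.001]
contact_force: [0.2, 0.6, 1.1]
gripper_width: 0.0852
gripper_force: 0.0
```

```bash
python3 - <<'E'
from h import *
st=read_state(); p=st["ee_pos"]; print(p, st["contact_force"],st["gripper_width"]); w=camera("wrist")[:,:,::-1].copy(); cv2.imwrite("pics/w11.png",w); c=cam("wrist",st)
print(proj(c,[(.604,-.1745,.11),(.574,-.1745,.11),(.604,-.1445,.11),(.604,-.2045,.11)]))
g=cv2.cvtColor(w,cv2.COLOR_BGR2HSV); k=cv2.inRange(g,(0,0,190),(179,40,255)); r=proj(c,[(.574,-.1745,.11)])[0]; u,v=r.round().astype(int)
print("col",[tuple(int(z) for z in g[y,u,1:]) for y in range(v-14,v+30,2)])
E
```

```text
[ 0.60543822 -0.17543001  0.16693818] [0.23198764 0.62603847 1.09410888] 0.0851964802094969
[[258.54671975 204.88496707]
 [258.52835298 167.20110024]
 [297.10881205 204.84198714]
 [219.99815849 204.88989488]]
col [(10, 103), (10, 103), (13, 102), (12, 105), (15, 105), (17, 107), (12, 105), (13, 102), (11, 160), (8, 221), (10, 177), (11, 120), (9, 119), (13, 122), (9, 120), (15, 122), (10, 122), (10, 122), (17, 122), (13, 120), (11, 120), (14, 113)]
```

>>> move_arm(
  offset=[
    [0, 0, 30],
    [0, 0, 60],
    [0, 0, 85],
    [0, 0, 107],
    [0, 0, 107],
    [0, 0, 107],
  ],
  delta_rot=[
    [0, 0, 0],
    [0, 0, 0],
    [0, 0, 0],
    [0, 0, 0],
    [0, 0, 0],
    [0, 0, 0],
  ],
  gripper=[85, 85, 85, 85, 85, 85],
)

```text
clock: 31.12
ee_pos: [0.6059, -0.175, 0.0605]
tool_rot: [-0.0, 3.138, -0.002]
contact_force: [-0.1, -0.5, 0.5]
gripper_width: 0.0849
gripper_force: 0.0
```

>>> move_arm(
  offset=[
    [0, 0, 0],
    [0, 0, 0],
    [0, 0, 0],
    [0, 0, 0],
    [0, 0, 0],
    [0, 0, 0],
    [0, 0, 0],
  ],
  delta_rot=[
    [0, 0, 0],
    [0, 0, 0],
    [0, 0, 0],
    [0, 0, 0],
    [0, 0, 0],
    [0, 0, 0],
    [0, 0, 0],
  ],
  gripper=[70, 62, 54, 50, 50, 50, 50],
)

```text
clock: 32.0
ee_pos: [0.6052, -0.1747, 0.0595]
tool_rot: [-0.0, 3.14, -0.001]
contact_force: [-0.5, -0.7, 5.0]
gripper_width: 0.0582
gripper_force: 43.4
```

>>> move_arm(
  offset=[
    [0, 0, -10],
    [0, 0, -50],
    [0, 0, -100],
    [0, 0, -150],
    [0, 0, -180],
    [0, 50, -180],
    [0, 100, -180],
    [10, 150, -180],
  ],
  delta_rot=[
    [0, 0, 0],
    [0, 0, 0],
    [0, 0, 0],
    [0, 0, 0],
    [0, 0, 0],
    [0, 0, 0],
    [0, 0, 0],
    [0, 0, 0],
  ],
  gripper=[50, 50, 50, 50, 50, 50, 50, 50],
)

```text
clock: 33.0
ee_pos: [0.5943, -0.023, 0.2382]
tool_rot: [-0.0, -3.141, -0.001]
contact_force: [1.1, -0.2, -2.0]
gripper_width: 0.058
gripper_force: 44.0
```

>>> move_arm(
  offset=[
    [5, 50, 0],
    [10, 100, 0],
    [15, 150, 0],
    [20, 200, 0],
    [25, 250, 0],
    [25, 300, 0],
    [25, 300, 0],
    [25, 300, 0],
  ],
  delta_rot=[
    [0, 0, 0],
    [0, 0, 0],
    [0, 0, 0],
    [0, 0, 0],
    [0, 0, 0],
    [0, 0, 0],
    [0, 0, 0],
    [0, 0, 0],
  ],
  gripper=[50, 50, 50, 50, 50, 50, 50, 50],
)

```text
clock: 34.0
ee_pos: [0.5692, 0.2753, 0.2381]
tool_rot: [0.001, -3.141, 0.001]
contact_force: [0.1, 0.2, -2.0]
gripper_width: 0.0582
gripper_force: 44.3
```

```bash
cat > led.py <<'E'
from h import *
# ledge rails in the wrist picture: brass/wood mask along given world ys
st=read_state(); p=st["ee_pos"]; print(p,st["contact_force"],st["gripper_width"]); w=camera("wrist")[:,:,::-1].copy(); cv2.imwrite("pics/wl%d.png"%(st["clock"]*100),w); c=cam("wrist",st)
g=cv2.cvtColor(w,cv2.COLOR_BGR2HSV); k=cv2.inRange(g,(10,85,40),(32,255,255))
for y in np.arange(.10,.44,.04):
    xs=np.arange(.42,.68,.001); uv=proj(c,[(x,y,.097) for x in xs]); u=uv.round().astype(int); ok=(u[:,0]>=0)&(u[:,0]<512)&(u[:,1]>=0)&(u[:,1]<384)
    on=np.array([o and k[b,a]>0 for (a,b),o in zip(u,ok)]); X=xs[on]; 
    if len(X)>8: print(round(y,2),"mask x",X.min().round(3),X.max().round(3),len(X),"exp -x edge",round(.543+.158/.987*(y-.248)-.0535,3))
E
python3 led.py
```

```text
[0.56922356 0.27526367 0.23812855] [ 0.0515038   0.23852323 -1.97344777] 0.058233553006291114
0.1 mask x 0.468 0.571 104 exp -x edge 0.466
0.14 mask x 0.475 0.578 104 exp -x edge 0.472
0.18 mask x 0.481 0.585 105 exp -x edge 0.479
0.22 mask x 0.487 0.592 106 exp -x edge 0.485
0.26 mask x 0.494 0.57 76 exp -x edge 0.491
0.3 mask x 0.501 0.575 75 exp -x edge 0.498
0.34 mask x 0.508 0.611 104 exp -x edge 0.504
0.38 mask x 0.514 0.619 106 exp -x edge 0.511
0.42 mask x 0.521 0.625 105 exp -x edge 0.517
```

>>> move_arm(
  offset=[
    [3, 45, 0],
    [6, 90, 0],
    [6, 90, 0],
    [6, 90, 35],
    [6, 90, 70],
    [6, 90, 88],
    [6, 90, 93],
    [6, 90, 93],
  ],
  delta_rot=[
    [0, 0, 0],
    [0, 0, 0],
    [0, 0, 0],
    [0, 0, 0],
    [0, 0, 0],
    [0, 0, 0],
    [0, 0, 0],
    [0, 0, 0],
  ],
  gripper=[50, 50, 50, 50, 50, 50, 50, 50],
)

```text
clock: 35.05
ee_pos: [0.5642, 0.3645, 0.146]
tool_rot: [0.002, 3.141, 0.0]
contact_force: [0.2, 0.2, -1.6]
gripper_width: 0.0582
gripper_force: 44.7
```

>>> move_arm(
  offset=[
    [0, 0, 2],
    [0, 0, 3],
    [0, 0, 4],
    [0, 0, 4],
  ],
  delta_rot=[
    [0, 0, 0],
    [0, 0, 0],
    [0, 0, 0],
    [0, 0, 0],
  ],
  gripper=[50, 50, 50, 50],
)

```text
clock: 35.55
ee_pos: [0.5635, 0.3656, 0.1415]
tool_rot: [-0.001, 3.142, 0.0]
contact_force: [0.0, 0.2, -2.2]
gripper_width: 0.0585
gripper_force: 44.7
```

>>> move_arm(
  offset=[
    [0, 0, 0.7],
    [0, 0, 1.4],
    [0, 0, 2],
    [0, 0, 2],
  ],
  delta_rot=[
    [0, 0, 0],
    [0, 0, 0],
    [0, 0, 0],
    [0, 0, 0],
  ],
  gripper=[50, 50, 50, 50],
)

```text
clock: 36.05
ee_pos: [0.5636, 0.3656, 0.1395]
tool_rot: [-0.0, 3.141, 0.0]
contact_force: [0.5, -0.3, -1.1]
gripper_width: 0.0585
gripper_force: 44.8
```

>>> move_arm(
  offset=[
    [0, 0, 0.7],
    [0, 0, 1.2],
    [0, 0, 1.2],
  ],
  delta_rot=[
    [0, 0, 0],
    [0, 0, 0],
    [0, 0, 0],
  ],
  gripper=[50, 50, 50],
)

```text
clock: 36.42
ee_pos: [0.5637, 0.3656, 0.1395]
tool_rot: [-0.0, 3.14, 0.001]
contact_force: [-2.7, -1.2, 6.3]
gripper_width: 0.0586
gripper_force: 45.4
```

>>> move_arm(
  offset=[
    [0, 0, 0],
    [0, 0, 0],
    [0, 0, 0],
    [0, 0, 0],
    [0, 0, 0],
  ],
  delta_rot=[
    [0, 0, 0],
    [0, 0, 0],
    [0, 0, 0],
    [0, 0, 0],
    [0, 0, 0],
  ],
  gripper=[62, 70, 80, 85, 85],
)

```text
clock: 37.05
ee_pos: [0.5635, 0.3655, 0.1381]
tool_rot: [0.0, -3.141, -0.0]
contact_force: [-0.8, 0.9, 0.4]
gripper_width: 0.0849
gripper_force: 0.0
```

>>> move_arm(
  offset=[
    [0, 0, -20],
    [0, 0, -50],
    [0, 0, -100],
    [0, 0, -150],
    [0, -50, -180],
    [10, -110, -180],
    [20, -170, -180],
    [30, -230, -180],
  ],
  delta_rot=[
    [0, 0, 0],
    [0, 0, 0],
    [0, 0, 0],
    [0, 0, 0],
    [0, 0, 0],
    [0, 0, 0],
    [0, 0, 0],
    [0, 0, 0],
  ],
  gripper=[85, 85, 85, 85, 85, 85, 85, 85],
)

```text
clock: 38.05
ee_pos: [0.533, 0.1337, 0.3184]
tool_rot: [-0.001, 3.141, -0.0]
contact_force: [1.0, -0.1, -0.2]
gripper_width: 0.0852
gripper_force: 0.0
```

>>> move_arm(
  offset=[
    [0, -60, 0],
    [0, -120, 0],
    [0, -180, 0],
    [0, -240, 0],
    [0, -300, 0],
    [0, -340, 0],
    [0, -340, 0],
    [0, -340, 0],
  ],
  delta_rot=[
    [0, 0, 0],
    [0, 0, 0],
    [0, 0, 0],
    [0, 0, 0],
    [0, 0, 0],
    [0, 0, 0],
    [0, 0, 0],
    [0, 0, 0],
  ],
  gripper=[85, 85, 85, 85, 85, 85, 85, 85],
)

```text
clock: 39.05
ee_pos: [0.5336, -0.204, 0.3182]
tool_rot: [-0.0, -3.142, -0.001]
contact_force: [0.0, -0.4, 0.1]
gripper_width: 0.085
gripper_force: 0.0
```

```bash
python3 - <<'E'
from h import *
st=read_state(); p=st["ee_pos"]; print(p, st["contact_force"]); w=camera("wrist")[:,:,::-1].copy(); cv2.imwrite("pics/w12.png",w); c=cam("wrist",st)
q=rim(c,w,"tea",(.493,-.212)); rim(c,w,"coffee",(.518,-.036)); go((q[0],q[1],.165),(-1,0))
E
```

```text
[ 0.53359219 -0.20403544  0.31816923] [ 0.04841676 -0.39838034  0.10663331]
tea rim [ 0.4913 -0.2116] rms mm 0.82 px [251. 132.] 1738
coffee rim [ 0.5213 -0.0596] rms mm 1.05 px [361. 151.] 2288
off [ 42.5  -8.1 153.3] rot [0.    0.    0.001]
```

>>> move_arm(
  offset=[
    [41, -7.5, 0],
    [41, -7.5, 0],
    [41, -7.5, 50],
    [41, -7.5, 100],
    [41, -7.5, 150],
    [41, -7.5, 200],
    [41, -7.5, 240],
    [41, -7.5, 258],
  ],
  delta_rot=[
    [0, 0, 0],
    [0, 0, 0],
    [0, 0, 0],
    [0, 0, 0],
    [0, 0, 0],
    [0, 0, 0],
    [0, 0, 0],
    [0, 0, 0],
  ],
  gripper=[85, 85, 85, 85, 85, 85, 85, 85],
)

```text
clock: 40.1
ee_pos: [0.4927, -0.2103, 0.058]
tool_rot: [0.003, -3.139, -0.003]
contact_force: [-0.3, 0.8, 1.2]
gripper_width: 0.0849
gripper_force: 0.0
```

>>> move_arm(
  offset=[
    [0, 0, 0],
    [0, 0, 0],
    [0, 0, 0],
    [0, 0, 0],
    [0, 0, 0],
    [0, 0, 0],
    [0, 0, 0],
    [0, 0, 0],
  ],
  delta_rot=[
    [0, 0, 0],
    [0, 0, 0],
    [0, 0, 0],
    [0, 0, 0],
    [0, 0, 0],
    [0, 0, 0],
    [0, 0, 0],
    [0, 0, 0],
  ],
  gripper=[85, 70, 62, 54, 50, 50, 50, 50],
)

```text
clock: 41.1
ee_pos: [0.4935, -0.2123, 0.0617]
tool_rot: [0.0, 3.139, -0.002]
contact_force: [0.5, 1.2, 7.1]
gripper_width: 0.0598
gripper_force: 42.7
```

>>> move_arm(
  offset=[
    [0, 0, -10],
    [0, 0, -50],
    [0, 0, -100],
    [0, 0, -150],
    [0, 0, -178],
    [-10, 50, -178],
    [-20, 100, -178],
    [-30, 150, -178],
  ],
  delta_rot=[
    [0, 0, 0],
    [0, 0, 0],
    [0, 0, 0],
    [0, 0, 0],
    [0, 0, 0],
    [0, 0, 0],
    [0, 0, 0],
    [0, 0, 0],
  ],
  gripper=[50, 50, 50, 50, 50, 50, 50, 50],
)

```text
clock: 42.1
ee_pos: [0.5224, -0.0606, 0.2388]
tool_rot: [0.001, 3.141, -0.0]
contact_force: [1.3, -0.9, -2.3]
gripper_width: 0.0591
gripper_force: 44.6
```

>>> move_arm(
  offset=[
    [-5, 50, 0],
    [-10, 100, 0],
    [-15, 150, 0],
    [-20, 200, 0],
    [-20, 250, 0],
    [-20, 300, 0],
    [-20, 309, 0],
    [-20, 309, 0],
  ],
  delta_rot=[
    [0, 0, 0],
    [0, 0, 0],
    [0, 0, 0],
    [0, 0, 0],
    [0, 0, 0],
    [0, 0, 0],
    [0, 0, 0],
    [0, 0, 0],
  ],
  gripper=[50, 50, 50, 50, 50, 50, 50, 50],
)

```text
clock: 43.1
ee_pos: [0.5422, 0.2471, 0.2382]
tool_rot: [0.002, -3.141, 0.001]
contact_force: [0.2, -0.7, -0.9]
gripper_width: 0.0597
gripper_force: 44.8
```

>>> move_arm(
  offset=[
    [-2, 0, 40],
    [-2, 0, 75],
    [-2, 0, 90],
    [-2, 0, 94],
    [-2, 0, 95.5],
    [-2, 0, 95.5],
  ],
  delta_rot=[
    [0, 0, 0],
    [0, 0, 0],
    [0, 0, 0],
    [0, 0, 0],
    [0, 0, 0],
    [0, 0, 0],
  ],
  gripper=[50, 50, 50, 50, 50, 50],
)

```text
clock: 43.85
ee_pos: [0.5452, 0.2471, 0.1439]
tool_rot: [-0.0, 3.14, 0.001]
contact_force: [-0.4, -0.7, -1.8]
gripper_width: 0.0598
gripper_force: 44.8
```

>>> move_arm(
  offset=[
    [0, 0, 0.7],
    [0, 0, 1.4],
    [0, 0, 2],
    [0, 0, 2],
  ],
  delta_rot=[
    [0, 0, 0],
    [0, 0, 0],
    [0, 0, 0],
    [0, 0, 0],
  ],
  gripper=[50, 50, 50, 50],
)

```text
clock: 44.35
ee_pos: [0.5448, 0.2472, 0.1417]
tool_rot: [-0.0, 3.14, 0.001]
contact_force: [-2.7, -1.1, 5.3]
gripper_width: 0.0597
gripper_force: 45.3
```

>>> move_arm(
  offset=[
    [0, 0, 0.5],
    [0, 0, 0.5],
    [0, 0, 0.5],
    [0, 0, 0.5],
    [0, 0, 0.5],
  ],
  delta_rot=[
    [0, 0, 0],
    [0, 0, 0],
    [0, 0, 0],
    [0, 0, 0],
    [0, 0, 0],
  ],
  gripper=[62, 70, 80, 85, 85],
)

```text
clock: 44.98
ee_pos: [0.5446, 0.247, 0.1402]
tool_rot: [0.0, -3.142, -0.0]
contact_force: [-0.3, 0.8, -0.3]
gripper_width: 0.0853
gripper_force: 0.0
```

>>> move_arm(
  offset=[
    [0, 0, -20],
    [0, 0, -60],
    [0, 0, -120],
    [0, -30, -175],
    [0, -90, -175],
    [0, -150, -175],
    [0, -210, -175],
    [0, -270, -175],
  ],
  delta_rot=[
    [0, 0, 0],
    [0, 0, 0],
    [0, 0, 0],
    [0, 0, 0],
    [0, 0, 0],
    [0, 0, 0],
    [0, 0, 0],
    [0, 0, 0],
  ],
  gripper=[85, 85, 85, 85, 85, 85, 85, 85],
)

```text
clock: 45.98
ee_pos: [0.5443, -0.0248, 0.3154]
tool_rot: [-0.001, 3.141, -0.0]
contact_force: [1.0, 0.0, -0.5]
gripper_width: 0.0851
gripper_force: 0.0
```

>>> move_arm(
  offset=[
    [0, -35, 0],
    [0, -35, 0],
    [0, -35, 0],
  ],
  delta_rot=[
    [0, 0, 0],
    [0, 0, 0],
    [0, 0, 0],
  ],
  gripper=[85, 85, 85],
)

```text
clock: 46.35
ee_pos: [0.5446, -0.0575, 0.3152]
tool_rot: [-0.0, 3.142, 0.001]
contact_force: [-0.1, 0.5, -0.3]
gripper_width: 0.0849
gripper_force: 0.0
```

```bash
python3 - <<'E'
from h import *
st=read_state(); p=st["ee_pos"]; print(p, st["contact_force"]); w=camera("wrist")[:,:,::-1].copy(); cv2.imwrite("pics/w13.png",w); c=cam("wrist",st)
q=rim(c,w,"coffee",(.521,-.06)); go((q[0],q[1],.06),(-1,0))
E
```

```text
[ 0.54458983 -0.05749368  0.31522301] [-0.09287121  0.46705457 -0.32323784]
coffee rim [ 0.5201 -0.0582] rms mm 0.81 px [257. 145.] 1780
off [ 24.6  -1.2 255.3] rot [0.    0.    0.001]
```

>>> move_arm(
  offset=[
    [23, -1, 0],
    [23, -1, 20],
    [23, -1, 60],
    [23, -1, 110],
    [23, -1, 160],
    [23, -1, 210],
    [23, -1, 245],
    [23, -1, 255],
  ],
  delta_rot=[
    [0, 0, 0],
    [0, 0, 0],
    [0, 0, 0],
    [0, 0, 0],
    [0, 0, 0],
    [0, 0, 0],
    [0, 0, 0],
    [0, 0, 0],
  ],
  gripper=[85, 85, 85, 85, 85, 85, 85, 85],
)

```text
clock: 47.4
ee_pos: [0.5205, -0.0574, 0.0584]
tool_rot: [0.003, -3.138, -0.002]
contact_force: [0.7, -0.4, 0.3]
gripper_width: 0.085
gripper_force: 0.0
```

>>> move_arm(
  offset=[
    [0, 0, 0],
    [0, 0, 0],
    [0, 0, 0],
    [0, 0, 0],
    [0, 0, 0],
    [0, 0, 0],
    [0, 0, 0],
    [0, 0, 0],
  ],
  delta_rot=[
    [0, 0, 0],
    [0, 0, 0],
    [0, 0, 0],
    [0, 0, 0],
    [0, 0, 0],
    [0, 0, 0],
    [0, 0, 0],
    [0, 0, 0],
  ],
  gripper=[85, 70, 62, 54, 50, 50, 50, 50],
)

```text
clock: 48.4
ee_pos: [0.5224, -0.059, 0.0615]
tool_rot: [-0.0, 3.139, -0.0]
contact_force: [-0.9, 1.5, 7.6]
gripper_width: 0.0586
gripper_force: 42.5
```

>>> move_arm(
  offset=[
    [0, 0, -10],
    [0, 0, -50],
    [0, 0, -100],
    [0, 0, -150],
    [0, 0, -178],
    [-1, 60, -178],
    [-3, 120, -178],
    [-3, 188, -178],
  ],
  delta_rot=[
    [0, 0, 0],
    [0, 0, 0],
    [0, 0, 0],
    [0, 0, 0],
    [0, 0, 0],
    [0, 0, 0],
    [0, 0, 0],
    [0, 0, 0],
  ],
  gripper=[50, 50, 50, 50, 50, 50, 50, 50],
)

```text
clock: 49.4
ee_pos: [0.5242, 0.1248, 0.2385]
tool_rot: [-0.002, -3.142, 0.0]
contact_force: [1.4, 0.1, -3.4]
gripper_width: 0.0581
gripper_force: 45.2
```

>>> move_arm(
  offset=[
    [0, 0, 0],
    [0, 0, 0],
  ],
  delta_rot=[
    [0, 0, 0],
    [0, 0, 0],
  ],
  gripper=[50, 50],
)

```text
clock: 49.65
ee_pos: [0.5242, 0.1234, 0.2382]
tool_rot: [0.002, -3.141, 0.001]
contact_force: [-0.3, -0.8, -3.5]
gripper_width: 0.0582
gripper_force: 45.8
```

>>> move_arm(
  offset=[
    [0, 4, 30],
    [0, 4, 65],
    [0, 4, 88],
    [0, 4, 94],
    [0, 4, 95.5],
    [0, 4, 95.5],
  ],
  delta_rot=[
    [0, 0, 0],
    [0, 0, 0],
    [0, 0, 0],
    [0, 0, 0],
    [0, 0, 0],
    [0, 0, 0],
  ],
  gripper=[50, 50, 50, 50, 50, 50],
)

```text
clock: 50.4
ee_pos: [0.5253, 0.1272, 0.1438]
tool_rot: [0.001, 3.14, 0.0]
contact_force: [0.2, -0.4, -3.3]
gripper_width: 0.0578
gripper_force: 45.8
```

>>> move_arm(
  offset=[
    [0, 0, 0.7],
    [0, 0, 1.4],
    [0, 0, 2],
    [0, 0, 2],
  ],
  delta_rot=[
    [0, 0, 0],
    [0, 0, 0],
    [0, 0, 0],
    [0, 0, 0],
  ],
  gripper=[50, 50, 50, 50],
)

```text
clock: 50.9
ee_pos: [0.5249, 0.1276, 0.1416]
tool_rot: [-0.001, 3.14, 0.0]
contact_force: [-1.4, -0.1, 5.0]
gripper_width: 0.058
gripper_force: 46.7
```

Contact. I release, rise clear and look.

>>> move_arm(
  offset=[
    [0, 0, 0.3],
    [0, 0, 0.3],
    [0, 0, 0.3],
    [0, 0, 0.3],
    [0, 0, 0.3],
  ],
  delta_rot=[
    [0, 0, 0],
    [0, 0, 0],
    [0, 0, 0],
    [0, 0, 0],
    [0, 0, 0],
  ],
  gripper=[62, 70, 80, 85, 85],
)

```text
clock: 51.52
ee_pos: [0.5246, 0.1275, 0.1404]
tool_rot: [-0.0, 3.142, 0.0]
contact_force: [-1.0, 0.2, 0.2]
gripper_width: 0.0849
gripper_force: 0.0
```

>>> move_arm(
  offset=[
    [0, 0, -20],
    [0, 0, -60],
    [0, 0, -120],
    [0, 0, -175],
    [60, -50, -200],
    [120, -100, -200],
    [120, -150, -200],
    [120, -150, -200],
  ],
  delta_rot=[
    [0, 0, 0],
    [0, 0, 0],
    [0, 0, 0],
    [0, 0, 0],
    [0, 0, 0],
    [0, 0, 0],
    [0, 0, 0],
    [0, 0, 0],
  ],
  gripper=[85, 85, 85, 85, 85, 85, 85, 85],
)

```text
clock: 52.52
ee_pos: [0.4034, -0.0247, 0.341]
tool_rot: [0.005, 3.14, -0.001]
contact_force: [0.4, 0.2, -0.7]
gripper_width: 0.0848
gripper_force: 0.0
```

```bash
python3 - <<'E'
from h import *
st=read_state(); print(st["ee_pos"],st["clock"]); s=camera("scene")[:,:,::-1].copy(); cv2.imwrite("pics/s14.png",s); t=camera("top")[:,:,::-1].copy(); cv2.imwrite("pics/t14.png",t)
s0=cv2.imread("pics/scene0.png")
for n,(u,v) in dict(pot=(146,228),salt=(169,255),pep=(123,190),mug=(276,257),oil=(382,143),brush=(138,205)).items():
    q=s0[v-18:v+18,u-14:u+14]; m=cv2.matchTemplate(s[v-40:v+40,u-36:u+36],q,cv2.TM_CCOEFF_NORMED); _,mx,_,lo=cv2.minMaxLoc(m); print(n,lo[0]-22,lo[1]-22,round(mx,2))
A=cv2.resize(s[90:280,70:420],(800,434),interpolation=2); cv2.imwrite("pics/c14.png",A)
print(proj(cam("scene"),[(.5637,.3655,.08),(.5637,.3655,.19),(.5446,.247,.08),(.5446,.247,.19),(.525,.1275,.08),(.525,.1275,.19)]))
E
```

```text
[ 0.40338879 -0.02471053  0.34104175] 52.525
pot 0 0 0.93
salt 0 0 1.0
pep 0 0 0.98
mug 0 0 0.99
oil 0 0 0.91
brush 1 0 0.96
[[374.07987027 193.51102529]
 [382.16632876 173.66772507]
 [337.48688994 192.93100228]
 [343.12319732 172.931458  ]
 [300.08693204 192.26232742]
 [303.13531589 172.15568959]]
```

View pics/c14.png

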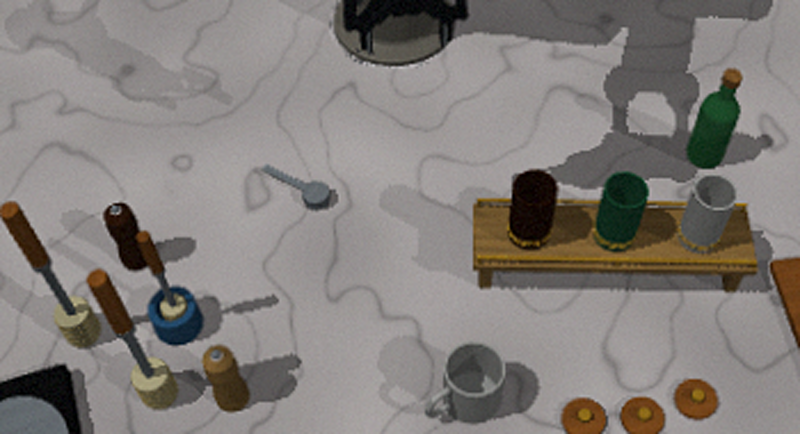

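All three canisters stand upright between the rails at crop (532,210), (620,210) and (708,212). The brush stands in its pot at (170,310), and the bystanders are unmoved.

```bash
python3 -c "
from plant import *
print(hand_in())"
```

```text
the job is handed in; nothing more can be done
None
```

I brushed out sugar, then tea, then coffee, put the brush back head down in the blue pot, stood all three canisters upright between the ledge's rails, and handed the job in at about 53 s; the verdict was not shown, and in the last scene view the mills, mug and oil bottle had not moved.

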